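# Clear the packing pile onto its four places

## Robot

A 6-joint arm with a two-finger parallel gripper is mounted at the origin on a cart in front of the work surface, level with it; the furniture and walls round the work are solid. World frame = base frame: x ahead of the robot, y to its left, z up, the work surface at z = 0. Lengths are in mm, angles in degrees, forces in N, time in s.
With the tool pointing down it reaches from about 325 to 875 mm from the base axis. Payload 4.4 kg.
Tool frame: the origin (TCP) lies midway between the tips of the shut fingers; the grasp point (between the pads) lies arm.grip_point_offset behind it (arm.grip_point_offset is the distance from the TCP to the grasp point, in mm); z points along the fingers, y is the line along which they close (so a half turn about z gives the same grasp; the last joint's range is limited). The gripper opens to 85 mm and grips with 20 to 120 N. Pads are 22 mm wide; open, the fingers measure 114 mm over their backs; the gripper's body (76 mm by 85 mm) begins 54 mm behind the grasp point. The pads swing forward as they close: fully open they stand 13 mm farther back than shut.
Start: joints at [-84.597, 11.837, 88.321, -0, 79.842, -8.623], TCP at [139.345, -557.862, 231.282] pointing down, gripper open.
Joint ranges: [-156.59, 156.59], [-49.26, 127.26], [12.9, 141.05], [-63.56, 243.56], [4.71, 150.69], [-161.64, 161.64]. Speed limits (degrees/s): [159.86, 159.86, 180, 180, 180, 180].

## Interface

Orientations are given as a 3x3 rotation matrix whose columns are the frame's x, y, z axes.
In Python, from workcell import arm, imaging gives the robot as it stands.
- The arm moves only by the tool play_rows, never from a script. Its argument "motion" is a list of rows, each an object of numbers: "tx", "ty", "tz": the shift along the tool's x, y, z in m; "rx", "ry", "rz": the turn, a rotation vector about the tool's x, y, z in rad; "hand": the closure, from 0 (fully open) to 1 (shut). In form: [{"tx": .., "ty": .., "tz": .., "rx": .., "ry": .., "rz": .., "hand": ..}, ...]. A call has 1 to 10 rows; each row is the pose to reach, as a shift and turn from the pose commanded when the call began, along the tool's axes at that moment; what a row does not reach only later rows make up. A row lasts 1/12 s, in which the tool goes at most 41.7 mm and 7.16 degrees, less where a joint would pass 70% of its speed; a pose out of reach is approached as far as the arm can. A call with a gripper value outside its range is refused whole. The fingers move at their own pace and stop on an object; the grip force is fixed at half the most. Time passes only in rows, so rows that repeat a pose let the fingers close. It gives the time, the measured TCP pose, the force, the opening and the grip force at its end, in the units of the state.
- arm.get_obs(): the state, without advancing time (a new reading comes with each control period).
- imaging.grab_frame(name): name is "scene" or "top" or "wrist"; returns a dict with "img" (420x560x3 uint8, red, green, blue), "fovy" (degrees; the focal length in pixels is half the picture's height over the tangent of half this angle, whatever the lens; pixels are square), "cx", "cy" (the principal point, pixels), "R" (3x3) and "t" (3): a world point X has camera coordinates R X + t. Camera axes: x right, y down, z forward; pixel columns grow to the right and rows downward; lengths in mm; the calibration is good to about 2 mm. A picture is of the moment at which its call begins. There is no depth.
- arm.close_job(): hands the job in; it is judged then, once.
Trained networks look in a picture, given as the dict that the camera call returned (one of the last four; its "shot" number tells which), for a name from the list of things; names that differ only in an ending like _2 or _b are one class to them, and where a whole thing is asked for, a point or a joint stands for the part that bears it (a point fixed in the world has none). Each returns a list of dicts, best first, with "p" (0 to 1); they miss things now and then, are a little off and sometimes report something else, mostly with a low value. They report only what shows in the picture. A call takes as long as a camera call.
- imaging.cut_out(picture, target): "mask" (420x560 bool, what is visible of it) and "extent" ([left, top, right, bottom] in pixels, round what is visible of it).
- imaging.tip_of(picture, target): "uv" ([column, row] in pixels: a listed point, or the origin of a listed thing).
The state is a dict: "clock": time; "joint_positions": joint angles; "qd": joint speeds; "joint_efforts": joint torques, N m; "tool_pos": TCP position; "orientation": TCP orientation; "wrist_force": force on the tool from outside, world axes, zero at the start; "moment": the same for the moment, N m; "opening": finger opening in mm; "finger_force": force on a finger pad.
Only numpy, scipy, OpenCV 4.12 (cv2) and the standard library are available. Lean on these libraries where they do the work, as an engineer would, in place of code of your own. Each camera call takes 0.05 s, during which the arm holds its last target. There are 200 camera calls.

## Task

The packing things have been piled up; take the pile apart from the top down, one thing at a time, and set each upright in the middle of its own place. First the stamp on the ink pad, with its long side along the ink pad's long side, then the wrapped gift box on the square wooden plinth with its sides parallel to the plinth's, then the wooden box on the scale's steel platform, and last the order pad flat in the wooden rest between its two end cheeks. Tip nothing over, and leave the cocoa tin and the roll of tape where they are.

Things in the scene. Friction and masses are not known exactly. Their poses are not given: they have to be found in the camera images.
- stamp_center (a point): Wooden date stamp on top of the pile, 68 mm tall: a flat block foot 30 mm (x) by 50 mm (y) and 19 mm high, with a round turned handle standing upright on its middle, about 26 mm across at its thick upper part (48 to 62 mm above the stamp's underside). Point: its centre, 34 mm above its underside; z up, y along the foot's long side. It can be taken by the knob.
- gift_box_center (a point): Small wrapped gift box with ribbon, third layer of the pile (under the stamp), 62 mm (x) by 62 mm (y) by 55 mm tall. Point: its centre, 27.5 mm above its underside; x and y square to its sides.
- wooden_box_center (a point): Plain closed box of light wood with a dark lid seam and a white paper band, second layer of the pile (under the gift box), 64 mm (x) by 90 mm (y, long) by 46 mm tall. It lies across the order pad, which sticks out about 18 mm beyond it on its two long sides. Point: its centre, 23 mm above its underside.
- order_pad_center (a point): White order pad at the bottom of the pile, lying flat on the table, 100 mm (x, long) by 70 mm (y) by 10 mm thick. Point: its centre, 5 mm above its underside.
- ink_pad_top (a point): Ink pad: flat dark steel tray, fixed to the table, 94 mm (x, long) by 72 mm (y), filled with a grey felt 86 by 64 mm whose top lies 8 mm above the table; rim 4 mm wide, 4 mm above the felt. Place of the stamp: its long side (y) along this x, either way round. Point: centre of the felt's top; x along the tray's long side.
- plinth_top (a point): Square wooden display plinth, fixed to the table, 96 by 96 mm, 26 mm high, flat top. Place of the gift box. Point: centre of its top; x and y square to its sides.
- scale_top (a point): Small grey weighing scale, fixed to the table, 126 mm (x) by 98 mm (y), with a flat steel platform 92 by 92 mm whose top is 22 mm above the table, and a 28 mm grey strip with a black display beside the platform on the -x side, lower than the platform. Place of the wooden box (any way round). Point: centre of the platform's top.
- pad_rest_top (a point): Wooden rest for the order pad, fixed to the table: a board 136 mm (x, long) by 84 mm (y), 8 mm thick, with an upright cheek across each x end (10 mm above the board, 120 mm free between them); open on the two long sides. Place of the order pad: its long side (x) along this x, either way round. Point: centre of the board's upper face.
- tin_center (a point): Bystander: round green cocoa tin with a brown lid, 68 mm across, 91 mm tall, standing loose on the table. Point: its centre, 45 mm up. Leave alone.
- tape_center (a point): Bystander: roll of brown tape lying flat, 77 mm across, 19 mm high, loose. Point: its centre. Leave alone.

How it is judged (in metres and radians):
On the way, in this order (a step that is already met when the one before it is completed fails the run):
1. the stamp stands on the ink pad, let go (x of stamp_center in the frame of ink_pad_top between -0.012 and 0.012 m and y of stamp_center in the frame of ink_pad_top between -0.012 and 0.012 m and z of stamp_center in the frame of ink_pad_top between 0.03 and 0.038 m and angle between stamp_center's own z axis and vertical below 0.08 rad and linear speed of stamp below 0.02 m/s and contact force between stamp and the fingers below 0.05 N and angle between the y axis of stamp_center and the x axis of ink_pad_top, either way round below 0.3 rad), for 0.2 s.
2. the gift box stands on the plinth, let go (x of gift_box_center in the frame of plinth_top between -0.015 and 0.015 m and y of gift_box_center in the frame of plinth_top between -0.015 and 0.015 m and z of gift_box_center in the frame of plinth_top between 0.0235 and 0.0315 m and angle between gift_box_center's own z axis and vertical below 0.08 rad and linear speed of gift_box below 0.02 m/s and contact force between gift_box and the fingers below 0.05 N and (angle between the x axis of gift_box_center and the x axis of plinth_top, either way round below 0.25 rad or angle between the x axis of gift_box_center and the y axis of plinth_top, either way round below 0.25 rad)), for 0.2 s.
3. the wooden box stands on the scale's platform, let go (x of wooden_box_center in the frame of scale_top between -0.013 and 0.013 m and y of wooden_box_center in the frame of scale_top between -0.013 and 0.013 m and z of wooden_box_center in the frame of scale_top between 0.019 and 0.027 m and angle between wooden_box_center's own z axis and vertical below 0.08 rad and linear speed of wooden_box below 0.02 m/s and contact force between wooden_box and the fingers below 0.05 N), for 0.2 s.
4. the order pad lies in its rest, let go (x of order_pad_center in the frame of pad_rest_top between -0.011 and 0.011 m and y of order_pad_center in the frame of pad_rest_top between -0.011 and 0.011 m and z of order_pad_center in the frame of pad_rest_top between 0.001 and 0.009 m and angle between order_pad_center's own z axis and vertical below 0.08 rad and linear speed of order_pad below 0.02 m/s and contact force between order_pad and the fingers below 0.05 N and angle between the x axis of order_pad_center and the x axis of pad_rest_top, either way round below 0.2 rad), for 0.2 s.
At the end, for the whole second after the job is handed in: All four released, at rest, upright on their places; off-centre at most: stamp 12 mm on the ink pad (0.3 rad off its length), gift box 15 mm on the plinth (0.25 rad off square), wooden box 13 mm on the platform, order pad 11 mm in its rest (0.2 rad off its length), in x and in y each (all of step 1 and all of step 2 and all of step 3 and all of step 4); the robot touches nothing.
It fails at once if the stamp, gift box, wooden box or order pad is tipped over (angle between any of stamp_center, gift_box_center, wooden_box_center, order_pad_center's own z axis and vertical above 0.8 rad).
It fails at once if the cocoa tin or the tape roll is moved by more than 20 mm or tipped (distance of any of tin_center, tape_center from where it was at the start of the episode above 0.02 m or angle between tin_center's own z axis and vertical above 0.4 rad).
It also fails if it takes over 120 s, if anything falls off the work surface, if the arm or the gripper's body presses on something with over 40 N, if the wrist force passes 120 N, or if a joint passes its speed limit or range.

## Working session

There is one attempt and no reset: what is moved stays moved. The work goes in short steps, Python scripts to look and compute and a tool call to move; the robot and the scene stay as the last step left them, time stands still between calls to the robot, and variables do not carry over. Pictures are saved under pics/ and viewed, at most 14 in all, crops included, and the job is handed in when it is done.

Besides the shell and the picture viewer there is one more tool, called after ">>>" as name([rows], argument=value, ...), one row to a line, values as JSON. play_rows: Moves the arm, as the interface text tells. Its arguments: {"type":"object","properties":{"motion":{"type":"array","items":{"type":"object","properties":{"tx":{"type":"number"},"ty":{"type":"number"},"tz":{"type":"number"},"rx":{"type":"number"},"ry":{"type":"number"},"rz":{"type":"number"},"hand":{"type":"number"}}}}},"required":["motion"]}

```bash
mkdir -p pics; ls; cat > h.py <<'E'
import numpy as np, cv2
from workcell import arm, imaging
def K(f):
    fl=210/np.tan(np.radians(f["fovy"])/2); return fl
def ray(f,uv):
    fl=K(f); d=np.array([(uv[0]-f["cx"])/fl,(uv[1]-f["cy"])/fl,1.]); R=np.array(f["R"]); t=np.array(f["t"])
    return -R.T@t, R.T@d
def onz(f,uv,z):
    o,d=ray(f,uv); return o+d*(z-o[2])/d[2]
def proj(f,X):
    c=np.array(f["R"])@np.array(X)+np.array(f["t"]); return np.array([f["cx"],f["cy"]])+K(f)*c[:2]/c[2]
def save(f,n,s=1): 
    cv2.imwrite(f"pics/{n}.png",cv2.resize(f["img"][:,:,::-1],None,fx=s,fy=s))
E
python3 - <<'E'
from h import *
print(arm.get_obs(), arm.grip_point_offset)
for n in ["scene","top"]:
    f=imaging.grab_frame(n); save(f,n+"0",1.4)
    print(n,f["fovy"],f["cx"],f["cy"],-np.array(f["R"]).T@f["t"])
    for k,z in dict(stamp_center=162-17,gift_box_center=83.5,wooden_box_center=33,order_pad_center=5,ink_pad_top=8,plinth_top=26,scale_top=22,pad_rest_top=8,tin_center=45,tape_center=9.5).items():
        if k=="stamp_center": z=10+46+55+34
        r=imaging.tip_of(f,k)
        for q in r[:2]: print(k,np.round(q["uv"],1),round(q["p"],2),np.round(onz(f,q["uv"],z),1))
E
```

```text
pics
{'clock': 0.0, 'joint_positions': array([-8.45973460e+01,  1.18843974e+01,  8.84065694e+01,  4.81386804e-04,
        7.98410462e+01, -8.62298042e+00]), 'qd': array([ 0.09937068, -0.03319681, -0.01652947, -0.0292436 , -0.03671239,
       -0.00752557]), 'joint_efforts': array([ 7.36707898e-04, -3.83038330e+01, -2.91594994e+01, -1.82447129e-04,
        1.05617681e-02,  6.63740295e-06]), 'tool_pos': array([ 139.27357749, -557.0875061 ,  230.1096381 ]), 'orientation': array([[ 9.70187790e-01,  2.42354302e-01, -2.08704143e-04],
       [ 2.42354134e-01, -9.70185141e-01,  2.29460327e-03],
       [ 3.53625315e-04, -2.27677639e-03, -9.99997346e-01]]), 'wrist_force': array([-0.07790668, -0.90149514, -0.61535375]), 'moment': array([ 0.00535081, -0.05657027, -0.04171916]), 'finger_force': 0.0, 'opening': 85.25214724176409} 18.700000000000003
scene 47.45998931912463 278.27094059937826 201.8197465947106 [-314.5074879  1118.93301942  733.61024296]
stamp_center [383.8 166.4] 0.49 [ 474.6 -342.3  145. ]
gift_box_center [383.8 180.7] 0.66 [ 477.5 -360.8   83.5]
wooden_box_center [383.5 195.1] 0.73
[... 630 characters left out ...]
85 1384.100471  ]
stamp_center [433.7 237.3] 0.6 [ 479.  -344.9  145. ]
gift_box_center [427.6 239.4] 0.68 [ 480.2 -349.1   83.5]
wooden_box_center [422.9 240.4] 0.71 [ 483.  -352.3   33. ]
order_pad_center [419.2 243.1] 0.63 [ 477.6 -349.5    5. ]
ink_pad_top [238.4 253.8] 0.66 [452.9 238.3   8. ]
plinth_top [186.2 252.8] 0.73 [457.4 401.7  26. ]
plinth_top [299.6 249.4] 0.31 [461.9  42.4  26. ]
scale_top [295.6 200.6] 0.56 [621.7  50.8  22. ]
scale_top [300.3 253.1] 0.26 [450.4  40.3  22. ]
pad_rest_top [298.2 251.5] 0.65 [456.9  46.    8. ]
tin_center [129.4 244.5] 0.68 [484.6 575.1  45. ]
tin_center [299.2 250.9] 0.16 [455.3  45.1  45. ]
tape_center [298.  168.8] 0.85 [732.9  39.2   9.5]
```

View pics/top0.png

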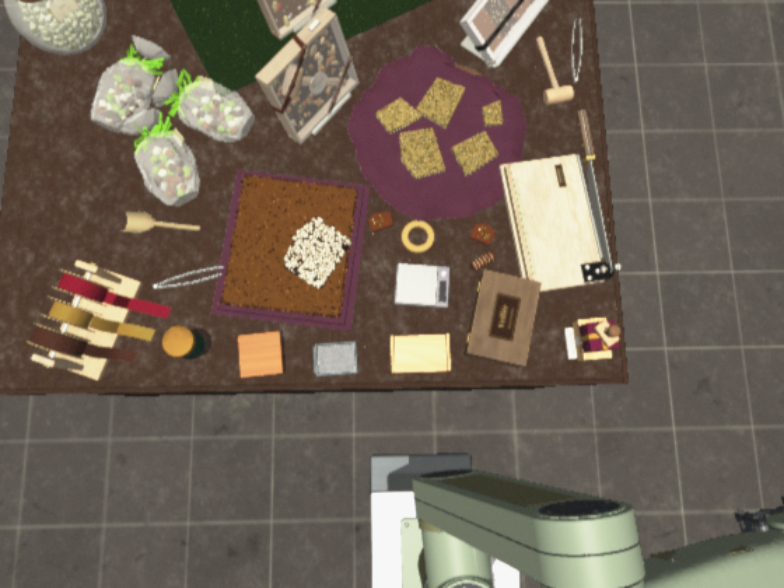

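View pics/scene0.png

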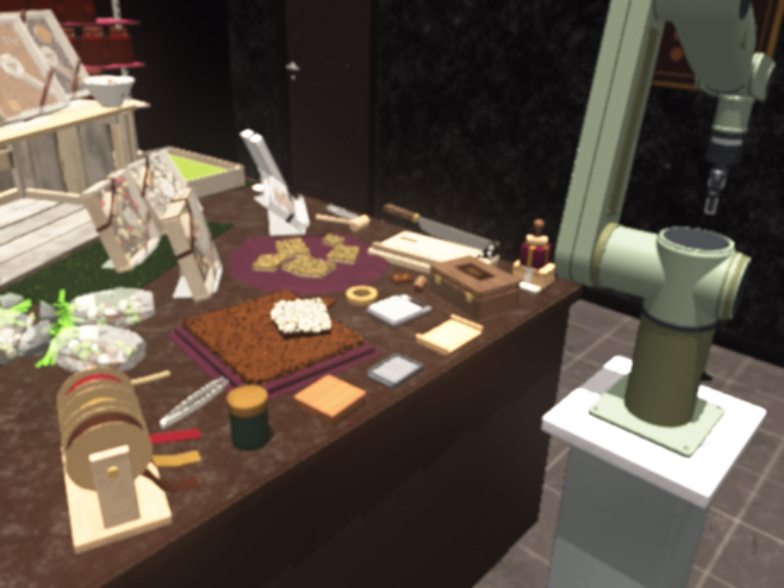

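```bash
cat > m.py <<'E'
from h import *
def rect(f,k,z,i=0):
    r=imaging.cut_out(f,k)
    if not r: return None
    m=r[0]["mask"].astype(np.uint8); c,_=cv2.findContours(m,cv2.RETR_EXTERNAL,cv2.CHAIN_APPROX_NONE)
    c=max(c,key=cv2.contourArea)[:,0]
    P=np.array([onz(f,p,z)[:2] for p in c.astype(float)],np.float32)
    (x,y),(w,h),a=cv2.minAreaRect(P)
    if h>w: w,h,a=h,w,a+90
    return round(r[0]["p"],2),np.round([x,y,w,h,(a+90)%180-90],1)
E
python3 - <<'E'
from m import *
f=imaging.grab_frame("top")
for k,z in dict(ink_pad_top=10,plinth_top=26,scale_top=20,pad_rest_top=10,stamp_center=165,gift_box_center=111,wooden_box_center=56,order_pad_center=10,tin_center=91,tape_center=19).items(): print(k,rect(f,k,z))
im=f["img"][:,:,::-1]
a=cv2.resize(im[195:285,160:335],None,fx=4.4,fy=4.4,interpolation=cv2.INTER_CUBIC); b=im[195:285,375:480]
cv2.imwrite("pics/crops.png",a)
cv2.imwrite("pics/pile.png",cv2.resize(b,None,fx=6,fy=6,interpolation=cv2.INTER_CUBIC))
E
```

```text
ink_pad_top (0.75, array([447.5, 236.1,  96.1,  73. , -89.7]))
plinth_top (0.9, array([459.2, 404.5, 101.4,  99.9,   6. ]))
scale_top (0.71, array([613.5,  32.7, 125.4,  97.5,  84.6]))
pad_rest_top (0.8, array([455.3,  40.2, 135.4,  83.5,  89. ]))
stamp_center (0.47, array([ 480.5, -340.9,   50.4,   49.2,  -58.4]))
gift_box_center (0.59, array([ 476. , -322.9,   60.6,   46.1,    8.6]))
wooden_box_center (0.5, array([ 474.7, -342. ,   88.4,   77. ,    3.2]))
order_pad_center (0.52, array([ 473.4, -307.5,   69.4,   20.5,    4.4]))
tin_center (0.7, array([481.8, 556.4,  89.8,  65. ,  74.5]))
tape_center (0.75, array([733.1,  39.7,  82.8,  73.3,  -1.3]))
```

View pics/crops.png

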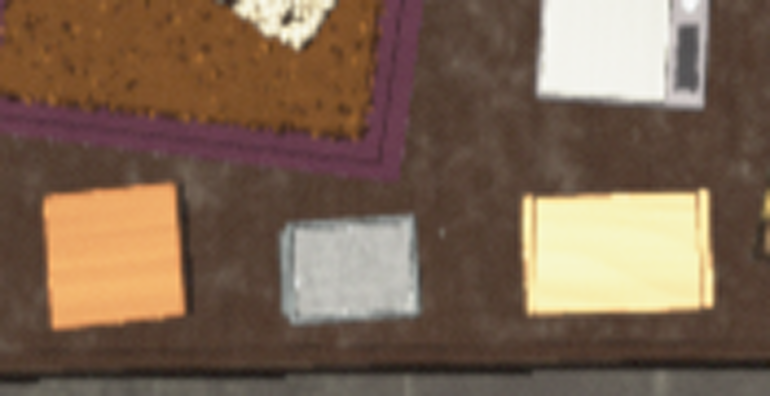

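View pics/pile.png

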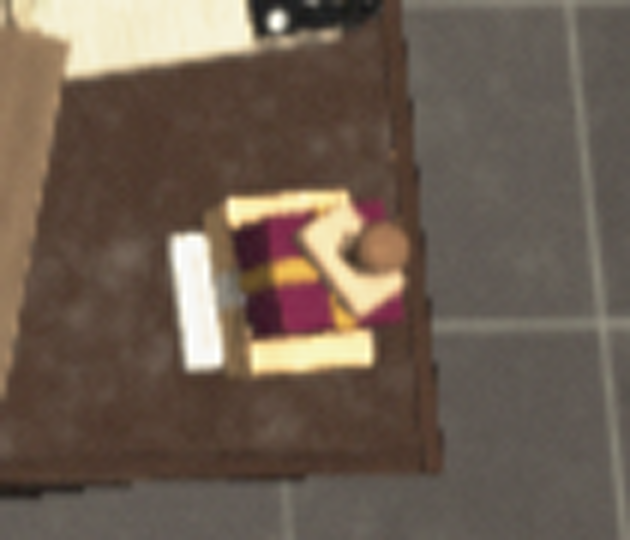

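The pile stands near (479, -345). The stamp foot is turned about 35° to x, and the layers below sit at about 4°. Ink pad, plinth, rest and scale are near (450, 237), (459, 404), (456, 42) and (620, 48). Next I look with the wrist camera from above the pile.

>>> play_rows([
  {"tx": 0.34,"ty": -0.12,"tz": -0.14},
  {"tx": 0.34,"ty": -0.12,"tz": -0.14},
  {"tx": 0.34,"ty": -0.12,"tz": -0.14},
  {"tx": 0.34,"ty": -0.12,"tz": -0.14},
  {"tx": 0.34,"ty": -0.12,"tz": -0.14},
  {"tx": 0.34,"ty": -0.12,"tz": -0.14},
  {"tx": 0.34,"ty": -0.12,"tz": -0.14},
  {"tx": 0.34,"ty": -0.12,"tz": -0.14},
  {"tx": 0.34,"ty": -0.12,"tz": -0.14},
  {"tx": 0.34,"ty": -0.12,"tz": -0.14},
])

```text
invalid input
```

```bash
python3 - <<'E'
from m import *
o=arm.get_obs(); print(o["tool_pos"],o["orientation"],o["joint_positions"])
f=imaging.grab_frame("wrist"); save(f,"w1",1.4)
print(-np.array(f["R"]).T@f["t"],f["R"],f["fovy"])
for k,z in dict(stamp_center=145,gift_box_center=83.5,wooden_box_center=33,order_pad_center=5).items():
    for q in imaging.tip_of(f,k)[:1]: print(k,q["uv"],q["p"],onz(f,q["uv"],z))
for k,z in dict(stamp_center=130,gift_box_center=111,wooden_box_center=56,order_pad_center=10).items(): print(k,rect(f,k,z))
E
```

```text
[ 139.35688927 -557.86538077  231.2894314 ] [[ 9.70186296e-01  2.42360375e-01  2.42228825e-05]
 [ 2.42360375e-01 -9.70186296e-01 -1.71910515e-05]
 [ 1.93342789e-05  2.25491894e-05 -1.00000000e+00]] [-8.45968214e+01  1.18365348e+01  8.83214336e+01  1.30948388e-03
  7.98409203e+01 -8.62294590e+00]
[ 216.36403245 -540.07788093  373.04444631] [[ 2.42249687e-01 -9.70213940e-01  2.92741347e-05]
 [-9.22405841e-01 -2.30303277e-01  3.10044941e-01]
 [-3.00803181e-01 -7.51352924e-02 -9.50721901e-01]] 68.36711851328688
stamp_center None
gift_box_center None
wooden_box_center None
order_pad_center None
```

View pics/w1.png

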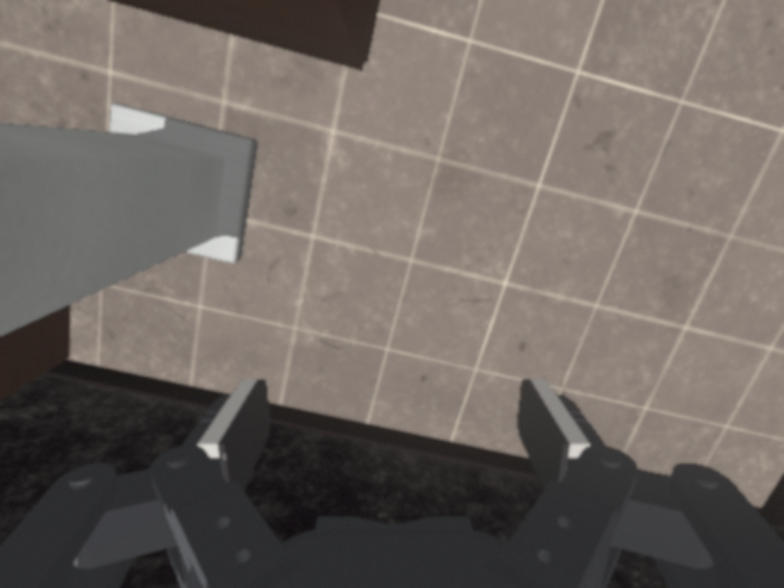

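The move was refused, probably because every field is required. The wrist picture shows only floor; the camera sits 79 mm to tool +x, looking back between the fingers.

>>> play_rows([
  {"tx": 0.34,"ty": -0.12,"tz": -0.14,"rx": 0,"ry": 0,"rz": 0,"hand": 0},
  {"tx": 0.34,"ty": -0.12,"tz": -0.14,"rx": 0,"ry": 0,"rz": 0,"hand": 0},
  {"tx": 0.34,"ty": -0.12,"tz": -0.14,"rx": 0,"ry": 0,"rz": 0,"hand": 0},
  {"tx": 0.34,"ty": -0.12,"tz": -0.14,"rx": 0,"ry": 0,"rz": 0,"hand": 0},
  {"tx": 0.34,"ty": -0.12,"tz": -0.14,"rx": 0,"ry": 0,"rz": 0,"hand": 0},
  {"tx": 0.34,"ty": -0.12,"tz": -0.14,"rx": 0,"ry": 0,"rz": 0,"hand": 0},
  {"tx": 0.34,"ty": -0.12,"tz": -0.14,"rx": 0,"ry": 0,"rz": 0,"hand": 0},
  {"tx": 0.34,"ty": -0.12,"tz": -0.14,"rx": 0,"ry": 0,"rz": 0,"hand": 0},
  {"tx": 0.34,"ty": -0.12,"tz": -0.14,"rx": 0,"ry": 0,"rz": 0,"hand": 0},
  {"tx": 0.34,"ty": -0.12,"tz": -0.14,"rx": 0,"ry": 0,"rz": 0,"hand": 0},
])

```text
clock: 2.93
tool_pos: [444.6, -356.3, 374.5]
orientation: [[0.969, 0.248, 0.006], [0.248, -0.969, -0.002], [0.005, 0.003, -1.0]]
wrist_force: [-0.1, -0.8, 1.3]
opening: 85.5
finger_force: 0.0
```

```bash
python3 - <<'E'
from m import *
o=arm.get_obs(); print(o["clock"],o["tool_pos"],o["orientation"],o["joint_positions"])
f=imaging.grab_frame("wrist"); save(f,"w2",1.4); np.savez("w2.npz",**{k:v for k,v in f.items()})
for k,z in dict(stamp_center=145,gift_box_center=83.5,wooden_box_center=33,order_pad_center=5).items():
    for q in imaging.tip_of(f,k)[:1]: print(k,q["uv"],q["p"],onz(f,q["uv"],z))
for k,z in dict(stamp_center=130,gift_box_center=111,wooden_box_center=56,order_pad_center=10).items(): print(k,rect(f,k,z))
E
```

```text
2.9333 [ 444.62125533 -356.25908829  374.50445293] [[ 0.96882889  0.24766712  0.00562021]
 [ 0.24768163 -0.96883933 -0.00204121]
 [ 0.00493954  0.00336961 -0.99998212]] [-47.49485589   6.92867126  77.35592049   0.15908354  95.41159454
  28.18050007]
stamp_center [281.9, 150.8] 0.8 [ 480.09776177 -350.77093701  145.        ]
gift_box_center [274.9, 147.7] 0.86 [ 475.07308757 -342.52578837   83.5       ]
stamp_center (0.68, array([ 480.1, -348. ,   51.1,   31.6,   33.7]))
gift_box_center (0.71, array([ 478.7, -345.8,   64.7,   63.8,    6.1]))
wooden_box_center (0.6, array([ 515.4, -344.2,   61.1,   12.3,  -85.6]))
order_pad_center (0.57, array([ 472.2, -303.9,   69.8,   13.5,    1.7]))
```

View pics/w2.png

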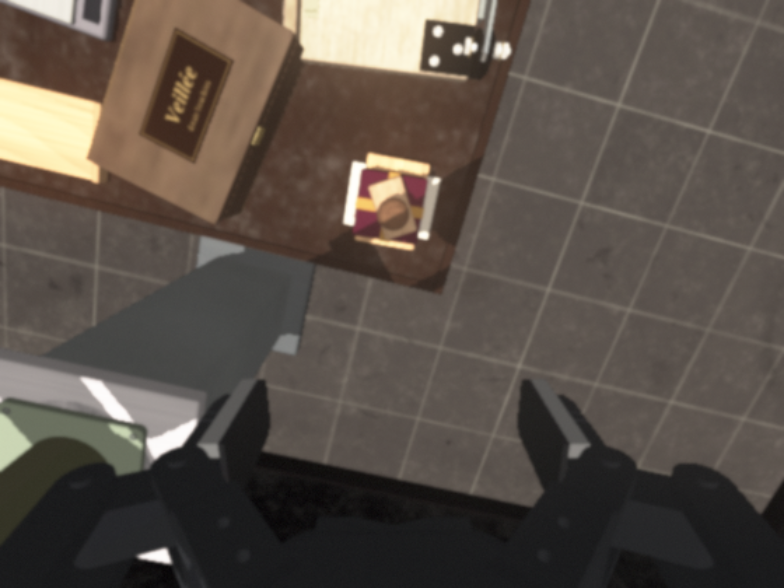

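Now the wrist picture shows the pile: stamp knob at (393, 212), gift box corners at 355–430 / 170–245. From this the stamp is at (480, -348), with its long side at 34°. Lower to above the knob.

>>> play_rows([
  {"tx": 0.041,"ty": 0,"tz": 0.13,"rx": 0,"ry": 0,"rz": 0,"hand": 0},
  {"tx": 0.041,"ty": 0,"tz": 0.13,"rx": 0,"ry": 0,"rz": 0,"hand": 0},
  {"tx": 0.041,"ty": 0,"tz": 0.13,"rx": 0,"ry": 0,"rz": 0,"hand": 0},
  {"tx": 0.041,"ty": 0,"tz": 0.13,"rx": 0,"ry": 0,"rz": 0,"hand": 0},
  {"tx": 0.041,"ty": 0,"tz": 0.13,"rx": 0,"ry": 0,"rz": 0,"hand": 0},
  {"tx": 0.041,"ty": 0,"tz": 0.13,"rx": 0,"ry": 0,"rz": 0,"hand": 0},
  {"tx": 0.041,"ty": 0,"tz": 0.13,"rx": 0,"ry": 0,"rz": 0,"hand": 0},
])

```text
clock: 3.97
tool_pos: [480.6, -350.9, 244.5]
orientation: [[0.97, 0.242, 0.003], [0.242, -0.97, -0.004], [0.002, 0.005, -1.0]]
wrist_force: [-0.2, -0.7, -0.1]
opening: 85.3
finger_force: 0.0
```

```bash
cat >> h.py <<'E'
def st():
    o=arm.get_obs(); R=o["orientation"]; print(round(o["clock"],2),np.round(o["tool_pos"],1),"psi",round(np.degrees(np.arctan2(R[1,0],R[0,0])),2),"tilt",np.round(R[:,2],4),"q6",round(o["joint_positions"][5],1),"open",round(o["opening"],1),"F",np.round(o["wrist_force"],1),round(o["finger_force"],1)); return o
def go(x,y,z,psi=None):
    """shift in m / turn in rad, along the tool's axes, from measured pose"""
    o=arm.get_obs(); R=o["orientation"]; p=np.arctan2(R[1,0],R[0,0]); c,s=np.cos(p),np.sin(p)
    d=np.array([x,y,z])-o["tool_pos"]
    print("go tx %.4f ty %.4f tz %.4f rz %.4f"%((c*d[0]+s*d[1])/1e3,(s*d[0]-c*d[1])/1e3,-d[2]/1e3,0 if psi is None else -(np.radians(psi)-p)))
E
python3 - <<'E'
from m import *
st()
f=imaging.grab_frame("wrist"); save(f,"w3",1.0)
for k,z in dict(stamp_center=145,gift_box_center=83.5).items():
    for q in imaging.tip_of(f,k)[:1]: print(k,q["uv"],q["p"],onz(f,q["uv"],z))
for k,z in dict(stamp_center=130,gift_box_center=111).items(): print(k,rect(f,k,z))
st();go(480,-348,147)
E
```

```text
3.97 [ 480.6 -350.9  244.5] psi 13.98 tilt [ 0.0034 -0.0038 -1.    ] q6 31.6 open 85.3 F [-0.2 -0.7 -0.1] 0.0
stamp_center [274.9, 212.1] 0.56 [ 480.54471235 -347.79931212  145.        ]
stamp_center (0.91, array([ 478.5, -347. ,   56.2,   36.5,   30.7]))
gift_box_center (0.66, array([ 483.7, -345. ,   69.1,   62.9,    7.6]))
4.22 [ 480.4 -350.   243.5] psi 14.0 tilt [ 0.0026 -0.0027 -1.    ] q6 31.6 open 85.3 F [-0.2  0.1 -0.7] 0.0
go tx 0.0001 ty -0.0020 tz 0.0965 rz 0.0000
```

View pics/w3.png

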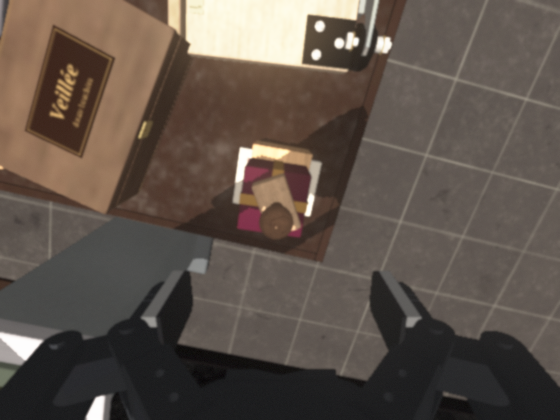

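Knob at (275, 222), midway between the fingers. Descend and grip.

>>> play_rows([
  {"tx": 0,"ty": -0.002,"tz": 0.04,"rx": 0,"ry": 0,"rz": 0,"hand": 0},
  {"tx": 0,"ty": -0.002,"tz": 0.07,"rx": 0,"ry": 0,"rz": 0,"hand": 0},
  {"tx": 0,"ty": -0.002,"tz": 0.09,"rx": 0,"ry": 0,"rz": 0,"hand": 0},
  {"tx": 0,"ty": -0.002,"tz": 0.095,"rx": 0,"ry": 0,"rz": 0,"hand": 0},
  {"tx": 0,"ty": -0.002,"tz": 0.095,"rx": 0,"ry": 0,"rz": 0,"hand": 0},
  {"tx": 0,"ty": -0.002,"tz": 0.095,"rx": 0,"ry": 0,"rz": 0,"hand": 0},
  {"tx": 0,"ty": -0.002,"tz": 0.095,"rx": 0,"ry": 0,"rz": 0,"hand": 0.3},
  {"tx": 0,"ty": -0.002,"tz": 0.095,"rx": 0,"ry": 0,"rz": 0,"hand": 0.5},
  {"tx": 0,"ty": -0.002,"tz": 0.095,"rx": 0,"ry": 0,"rz": 0,"hand": 0.6},
])

```text
clock: 4.97
tool_pos: [480.4, -348.0, 148.2]
orientation: [[0.97, 0.242, 0.003], [0.242, -0.97, -0.002], [0.002, 0.003, -1.0]]
wrist_force: [0.9, -0.5, 0.6]
opening: 51.7
finger_force: 0.0
```

>>> play_rows([
  {"tx": 0,"ty": 0,"tz": 0,"rx": 0,"ry": 0,"rz": 0,"hand": 0.7},
  {"tx": 0,"ty": 0,"tz": 0,"rx": 0,"ry": 0,"rz": 0,"hand": 0.8},
  {"tx": 0,"ty": 0,"tz": 0,"rx": 0,"ry": 0,"rz": 0,"hand": 0.9},
  {"tx": 0,"ty": 0,"tz": 0,"rx": 0,"ry": 0,"rz": 0,"hand": 1},
  {"tx": 0,"ty": 0,"tz": 0,"rx": 0,"ry": 0,"rz": 0,"hand": 1},
  {"tx": 0,"ty": 0,"tz": 0,"rx": 0,"ry": 0,"rz": 0,"hand": 1},
  {"tx": 0,"ty": 0,"tz": 0,"rx": 0,"ry": 0,"rz": 0,"hand": 1},
])

```text
clock: 5.55
tool_pos: [479.8, -347.5, 147.1]
orientation: [[0.97, 0.242, 0.001], [0.242, -0.97, -0.001], [0.001, 0.001, -1.0]]
wrist_force: [-1.1, 0.4, 5.7]
opening: 22.9
finger_force: 58.7
```

```bash
python3 - <<'E'
from m import *
st()
E
```

```text
5.55 [ 479.8 -347.5  147.1] psi 14.03 tilt [ 1.e-03 -9.e-04 -1.e+00] q6 31.7 open 22.9 F [-1.1  0.4  5.7] 58.7
```

>>> play_rows([
  {"tx": 0,"ty": 0,"tz": -0.02,"rx": 0,"ry": 0,"rz": 0,"hand": 1},
  {"tx": 0,"ty": 0,"tz": -0.05,"rx": 0,"ry": 0,"rz": 0,"hand": 1},
  {"tx": 0,"ty": 0,"tz": -0.08,"rx": 0,"ry": 0,"rz": 0,"hand": 1},
  {"tx": 0,"ty": 0,"tz": -0.1,"rx": 0,"ry": 0,"rz": 0,"hand": 1},
  {"tx": 0,"ty": 0,"tz": -0.1,"rx": 0,"ry": 0,"rz": 0,"hand": 1},
  {"tx": 0,"ty": 0,"tz": -0.1,"rx": 0,"ry": 0,"rz": 0,"hand": 1},
])

```text
clock: 6.05
tool_pos: [479.8, -347.5, 247.0]
orientation: [[0.97, 0.242, 0.001], [0.242, -0.97, -0.001], [0.001, 0.002, -1.0]]
wrist_force: [-0.2, 1.1, -0.4]
opening: 22.6
finger_force: 59.0
```

```bash
python3 - <<'E'
from m import *
st();go(450,140,260,71)
f=imaging.grab_frame("top")
for k,z in dict(gift_box_center=111,wooden_box_center=56,order_pad_center=10).items(): print(k,rect(f,k,z))
f=imaging.grab_frame("wrist")
for k,z in dict(gift_box_center=111,wooden_box_center=56,order_pad_center=10).items(): print(k,rect(f,k,z))
E
```

```text
6.05 [ 479.8 -347.5  247. ] psi 14.03 tilt [ 0.0014 -0.0015 -1.    ] q6 31.7 open 22.6 F [-0.2  1.1 -0.4] 59.0
go tx 0.0893 ty -0.4802 tz -0.0130 rz -0.9944
gift_box_center (0.69, array([ 477.2, -338.5,   78.9,   64.4,  -85. ]))
wooden_box_center (0.88, array([ 477.1, -340. ,   91.9,   80.3,    5.2]))
order_pad_center (0.68, array([ 473.3, -307.5,   68.6,   23.4,    1. ]))
gift_box_center (0.87, array([ 484.2, -345.5,   66.2,   63.3,    1.8]))
wooden_box_center (0.83, array([ 517.2, -344.7,   63. ,   18.5,  -87. ]))
order_pad_center (0.87, array([ 473. , -305.2,   70.9,   15.1,    2.4]))
```

>>> play_rows([
  {"tx": 0.089,"ty": -0.48,"tz": -0.013,"rx": 0,"ry": 0,"rz": -0.994,"hand": 1},
  {"tx": 0.089,"ty": -0.48,"tz": -0.013,"rx": 0,"ry": 0,"rz": -0.994,"hand": 1},
  {"tx": 0.089,"ty": -0.48,"tz": -0.013,"rx": 0,"ry": 0,"rz": -0.994,"hand": 1},
  {"tx": 0.089,"ty": -0.48,"tz": -0.013,"rx": 0,"ry": 0,"rz": -0.994,"hand": 1},
  {"tx": 0.089,"ty": -0.48,"tz": -0.013,"rx": 0,"ry": 0,"rz": -0.994,"hand": 1},
  {"tx": 0.089,"ty": -0.48,"tz": -0.013,"rx": 0,"ry": 0,"rz": -0.994,"hand": 1},
  {"tx": 0.089,"ty": -0.48,"tz": -0.013,"rx": 0,"ry": 0,"rz": -0.994,"hand": 1},
  {"tx": 0.089,"ty": -0.48,"tz": -0.013,"rx": 0,"ry": 0,"rz": -0.994,"hand": 1},
  {"tx": 0.089,"ty": -0.48,"tz": -0.013,"rx": 0,"ry": 0,"rz": -0.994,"hand": 1},
  {"tx": 0.089,"ty": -0.48,"tz": -0.013,"rx": 0,"ry": 0,"rz": -0.994,"hand": 1},
])

```text
clock: 7.28
tool_pos: [453.2, 70.5, 257.5]
orientation: [[0.326, 0.945, 0.001], [0.945, -0.326, 0.0], [0.0, 0.001, -1.0]]
wrist_force: [1.3, 1.3, -0.3]
opening: 22.7
finger_force: 59.1
```

```bash
python3 - <<'E'
from m import *
st();go(450,140,260,71)
E
```

```text
7.28 [453.2  70.5 257.5] psi 70.97 tilt [ 6.e-04  0.e+00 -1.e+00] q6 17.0 open 22.7 F [ 1.3  1.3 -0.3] 59.1
go tx 0.0647 ty -0.0257 tz -0.0025 rz -0.0005
```

>>> play_rows([
  {"tx": 0.065,"ty": -0.026,"tz": 0,"rx": 0,"ry": 0,"rz": 0,"hand": 1},
  {"tx": 0.065,"ty": -0.026,"tz": 0,"rx": 0,"ry": 0,"rz": 0,"hand": 1},
  {"tx": 0.065,"ty": -0.026,"tz": 0,"rx": 0,"ry": 0,"rz": 0,"hand": 1},
  {"tx": 0.065,"ty": -0.026,"tz": 0,"rx": 0,"ry": 0,"rz": 0,"hand": 1},
  {"tx": 0.065,"ty": -0.026,"tz": 0,"rx": 0,"ry": 0,"rz": 0,"hand": 1},
  {"tx": 0.065,"ty": -0.026,"tz": 0,"rx": 0,"ry": 0,"rz": 0,"hand": 1},
])

```text
clock: 7.78
tool_pos: [450.6, 137.5, 257.2]
orientation: [[0.327, 0.945, -0.0], [0.945, -0.327, -0.0], [-0.001, -0.0, -1.0]]
wrist_force: [0.7, -1.1, -0.9]
opening: 22.6
finger_force: 59.1
```

```bash
python3 - <<'E'
from m import *
f=imaging.grab_frame("wrist"); save(f,"w4",1.4)
st()
print(rect(f,"stamp_center",215))
for k,z in dict(ink_pad_top=10,plinth_top=26,scale_top=20,pad_rest_top=10).items():
    print(k,rect(f,k,z),[np.round(onz(f,q["uv"],z),1) for q in imaging.tip_of(f,k)[:1]])
E
```

```text
7.83 [450.6 137.3 257.3] psi 70.86 tilt [-2.e-04 -3.e-04 -1.e+00] q6 25.6 open 22.6 F [ 0.4  0.8 -0.1] 59.1
(0.59, array([443.2, 117.9,  85.9,  40.5,  76.9]))
ink_pad_top (0.72, array([444.7, 236.9,  99.3,  73. , -86.9])) [array([444.4, 234.4,  10. ])]
plinth_top (0.74, array([455.4,  48.3, 136.6,  82.3, -89. ])) []
scale_top (0.55, array([610. ,  37.5, 125.1,  98.6,  84.8])) [array([612. ,  49.5,  20. ])]
pad_rest_top (0.74, array([454.9,  41.4, 141.6,  84.2, -89. ])) [array([449.1,  45.7,  10. ])]
```

View pics/w4.png

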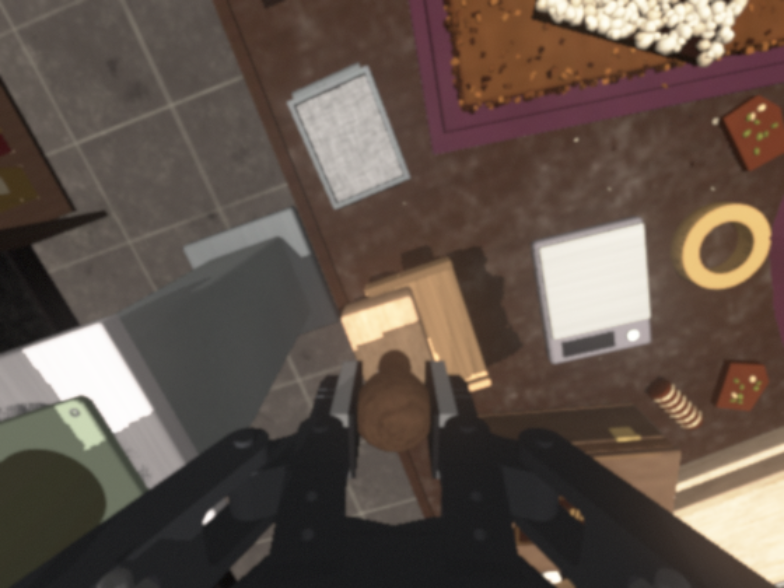

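Stamp hangs straight in the fingers; the ink pad is at (350, 135) in the picture, centred at about (446, 236.5) with its long side near 92°.

```bash
python3 - <<'E'
from m import *
go(446,236.5,100,72.5)
E
```

```text
go tx 0.0914 ty -0.0363 tz 0.1574 rz -0.0270
```

>>> play_rows([
  {"tx": 0.0457,"ty": -0.018,"tz": 0.04,"rx": 0,"ry": 0,"rz": -0.027,"hand": 1},
  {"tx": 0.0914,"ty": -0.0363,"tz": 0.07,"rx": 0,"ry": 0,"rz": -0.027,"hand": 1},
  {"tx": 0.0914,"ty": -0.0363,"tz": 0.1,"rx": 0,"ry": 0,"rz": -0.027,"hand": 1},
  {"tx": 0.0914,"ty": -0.0363,"tz": 0.13,"rx": 0,"ry": 0,"rz": -0.027,"hand": 1},
  {"tx": 0.0914,"ty": -0.0363,"tz": 0.157,"rx": 0,"ry": 0,"rz": -0.027,"hand": 1},
  {"tx": 0.0914,"ty": -0.0363,"tz": 0.157,"rx": 0,"ry": 0,"rz": -0.027,"hand": 1},
  {"tx": 0.0914,"ty": -0.0363,"tz": 0.157,"rx": 0,"ry": 0,"rz": -0.027,"hand": 1},
  {"tx": 0.0914,"ty": -0.0363,"tz": 0.157,"rx": 0,"ry": 0,"rz": -0.027,"hand": 1},
])

```text
clock: 8.95
tool_pos: [447.5, 237.0, 102.2]
orientation: [[0.301, 0.954, 0.003], [0.954, -0.301, 0.001], [0.002, 0.003, -1.0]]
wrist_force: [0.5, -0.5, -0.6]
opening: 22.4
finger_force: 59.1
```

```bash
python3 - <<'E'
from m import *
st();go(446,236.5,44.5,72.5)
f=imaging.grab_frame("top");print(rect(f,"ink_pad_top",10),rect(f,"plinth_top",26))
E
```

```text
8.95 [447.5 237.  102.2] psi 72.51 tilt [ 2.9e-03  8.0e-04 -1.0e+00] q6 35.6 open 22.4 F [ 0.5 -0.5 -0.6] 59.1
go tx -0.0009 ty -0.0013 tz 0.0577 rz 0.0001
(0.63, array([423.5, 221.3,  46.6,  32.9, -64.5])) (0.78, array([459.2, 404.2,  95.7,  95.3,   5.2]))
```

>>> play_rows([
  {"tx": 0,"ty": 0,"tz": 0.02,"rx": 0,"ry": 0,"rz": 0,"hand": 1},
  {"tx": 0,"ty": 0,"tz": 0.04,"rx": 0,"ry": 0,"rz": 0,"hand": 1},
  {"tx": 0,"ty": 0,"tz": 0.05,"rx": 0,"ry": 0,"rz": 0,"hand": 1},
  {"tx": 0,"ty": 0,"tz": 0.054,"rx": 0,"ry": 0,"rz": 0,"hand": 1},
  {"tx": 0,"ty": 0,"tz": 0.055,"rx": 0,"ry": 0,"rz": 0,"hand": 1},
  {"tx": 0,"ty": 0,"tz": 0.055,"rx": 0,"ry": 0,"rz": 0,"hand": 1},
  {"tx": 0,"ty": 0,"tz": 0.055,"rx": 0,"ry": 0,"rz": 0,"hand": 1},
  {"tx": 0,"ty": 0,"tz": 0.055,"rx": 0,"ry": 0,"rz": 0,"hand": 1},
])

```text
clock: 9.77
tool_pos: [446.9, 237.1, 46.5]
orientation: [[0.3, 0.954, 0.002], [0.954, -0.3, 0.001], [0.001, 0.002, -1.0]]
wrist_force: [-0.3, -1.0, 0.1]
opening: 22.5
finger_force: 59.1
```

```bash
python3 - <<'E'
from m import *
st()
E
```

```text
9.77 [446.9 237.1  46.5] psi 72.52 tilt [ 2.2e-03  7.0e-04 -1.0e+00] q6 35.6 open 22.5 F [-0.3 -1.   0.1] 59.1
```

>>> play_rows([
  {"tx": 0,"ty": 0,"tz": 0.001,"rx": 0,"ry": 0,"rz": 0,"hand": 1},
  {"tx": 0,"ty": 0,"tz": 0.002,"rx": 0,"ry": 0,"rz": 0,"hand": 1},
  {"tx": 0,"ty": 0,"tz": 0.002,"rx": 0,"ry": 0,"rz": 0,"hand": 1},
  {"tx": 0,"ty": 0,"tz": 0.002,"rx": 0,"ry": 0,"rz": 0,"hand": 1},
])

```text
clock: 10.1
tool_pos: [446.7, 236.9, 44.2]
orientation: [[0.3, 0.954, 0.002], [0.954, -0.3, 0.0], [0.001, 0.001, -1.0]]
wrist_force: [0.3, -1.0, 5.2]
opening: 22.7
finger_force: 59.6
```

>>> play_rows([
  {"tx": 0,"ty": 0,"tz": 0,"rx": 0,"ry": 0,"rz": 0,"hand": 0.7},
  {"tx": 0,"ty": 0,"tz": 0,"rx": 0,"ry": 0,"rz": 0,"hand": 0.5},
  {"tx": 0,"ty": 0,"tz": 0,"rx": 0,"ry": 0,"rz": 0,"hand": 0.3},
  {"tx": 0,"ty": 0,"tz": 0,"rx": 0,"ry": 0,"rz": 0,"hand": 0},
  {"tx": 0,"ty": 0,"tz": 0,"rx": 0,"ry": 0,"rz": 0,"hand": 0},
  {"tx": 0,"ty": 0,"tz": 0,"rx": 0,"ry": 0,"rz": 0,"hand": 0},
])

```text
clock: 10.6
tool_pos: [445.7, 236.7, 43.2]
orientation: [[0.3, 0.954, -0.0], [0.954, -0.3, -0.0], [-0.0, -0.0, -1.0]]
wrist_force: [-0.2, 0.8, -0.1]
opening: 83.7
finger_force: 0.0
```

>>> play_rows([
  {"tx": 0,"ty": 0,"tz": -0.03,"rx": 0,"ry": 0,"rz": 0,"hand": 0},
  {"tx": 0,"ty": 0,"tz": -0.07,"rx": 0,"ry": 0,"rz": 0,"hand": 0},
  {"tx": 0,"ty": 0,"tz": -0.11,"rx": 0,"ry": 0,"rz": 0,"hand": 0},
  {"tx": 0,"ty": 0,"tz": -0.15,"rx": 0,"ry": 0,"rz": 0,"hand": 0},
  {"tx": 0,"ty": 0,"tz": -0.19,"rx": 0,"ry": 0,"rz": 0,"hand": 0},
  {"tx": 0,"ty": 0,"tz": -0.22,"rx": 0,"ry": 0,"rz": 0,"hand": 0},
  {"tx": 0,"ty": 0,"tz": -0.22,"rx": 0,"ry": 0,"rz": 0,"hand": 0},
  {"tx": 0,"ty": 0,"tz": -0.22,"rx": 0,"ry": 0,"rz": 0,"hand": 0},
])

```text
clock: 11.27
tool_pos: [447.3, 237.3, 266.1]
orientation: [[0.3, 0.954, 0.006], [0.954, -0.3, 0.002], [0.003, 0.005, -1.0]]
wrist_force: [0.9, 0.3, 0.3]
opening: 85.2
finger_force: 0.0
```

```bash
python3 - <<'E'
from m import *
st();go(480,-200,300,5)
f=imaging.grab_frame("wrist"); save(f,"w5",1.0)
for k,z in dict(ink_pad_top=10,plinth_top=26,stamp_center=27).items():
    print(k,rect(f,k,z),[np.round(onz(f,q["uv"],z if k[0]!='s' else 42),1) for q in imaging.tip_of(f,k)[:1]])
E
```

```text
11.27 [447.3 237.3 266.1] psi 72.53 tilt [ 0.0056  0.0019 -1.    ] q6 35.6 open 85.2 F [0.9 0.3 0.3] 0.0
go tx -0.4073 ty 0.1624 tz -0.0339 rz 1.1786
ink_pad_top (0.79, array([445. , 238. , 101.4,  72.3, -87. ])) [array([447.5, 236.3,  10. ])]
plinth_top (0.78, array([457.3, 404.2,  96.4,  95.7,   4.8])) [array([458.6, 405.4,  26. ])]
stamp_center (0.57, array([446. , 237. ,  50. ,  32.6, -89.6])) []
```

View pics/w5.png

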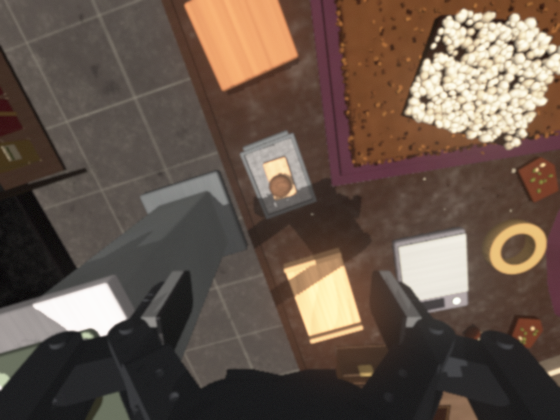

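Stamp stands on the ink pad's middle (279, 178), aligned. Back to the pile for the gift box.

>>> play_rows([
  {"tx": -0.546,"ty": 0.206,"tz": 0,"rx": 0,"ry": 0,"rz": 1.179,"hand": 0},
  {"tx": -0.546,"ty": 0.206,"tz": 0,"rx": 0,"ry": 0,"rz": 1.179,"hand": 0},
  {"tx": -0.546,"ty": 0.206,"tz": 0,"rx": 0,"ry": 0,"rz": 1.179,"hand": 0},
  {"tx": -0.546,"ty": 0.206,"tz": 0,"rx": 0,"ry": 0,"rz": 1.179,"hand": 0},
  {"tx": -0.546,"ty": 0.206,"tz": 0,"rx": 0,"ry": 0,"rz": 1.179,"hand": 0},
  {"tx": -0.546,"ty": 0.206,"tz": 0,"rx": 0,"ry": 0,"rz": 1.179,"hand": 0},
  {"tx": -0.546,"ty": 0.206,"tz": 0,"rx": 0,"ry": 0,"rz": 1.179,"hand": 0},
  {"tx": -0.546,"ty": 0.206,"tz": 0,"rx": 0,"ry": 0,"rz": 1.179,"hand": 0},
  {"tx": -0.546,"ty": 0.206,"tz": 0,"rx": 0,"ry": 0,"rz": 1.179,"hand": 0},
  {"tx": -0.546,"ty": 0.206,"tz": 0,"rx": 0,"ry": 0,"rz": 1.179,"hand": 0},
])

```text
clock: 12.45
tool_pos: [468.5, -181.2, 262.7]
orientation: [[0.997, 0.081, -0.001], [0.081, -0.997, 0.001], [-0.001, -0.001, -1.0]]
wrist_force: [-0.2, 0.5, 0.1]
opening: 85.4
finger_force: 0.0
```

```bash
python3 - <<'E'
from m import *
st();go(480,-346,260,5)
E
```

```text
12.45 [ 468.5 -181.2  262.7] psi 4.66 tilt [-8.e-04  8.e-04 -1.e+00] q6 54.3 open 85.4 F [-0.2  0.5  0.1] 0.0
go tx -0.0019 ty 0.1652 tz 0.0027 rz -0.0059
```

>>> play_rows([
  {"tx": -0.002,"ty": 0.165,"tz": 0.002,"rx": 0,"ry": 0,"rz": -0.006,"hand": 0},
  {"tx": -0.002,"ty": 0.165,"tz": 0.002,"rx": 0,"ry": 0,"rz": -0.006,"hand": 0},
  {"tx": -0.002,"ty": 0.165,"tz": 0.002,"rx": 0,"ry": 0,"rz": -0.006,"hand": 0},
  {"tx": -0.002,"ty": 0.165,"tz": 0.002,"rx": 0,"ry": 0,"rz": -0.006,"hand": 0},
  {"tx": -0.002,"ty": 0.165,"tz": 0.002,"rx": 0,"ry": 0,"rz": -0.006,"hand": 0},
  {"tx": -0.002,"ty": 0.165,"tz": 0.002,"rx": 0,"ry": 0,"rz": -0.006,"hand": 0},
  {"tx": -0.002,"ty": 0.165,"tz": 0.002,"rx": 0,"ry": 0,"rz": -0.006,"hand": 0},
  {"tx": -0.002,"ty": 0.165,"tz": 0.002,"rx": 0,"ry": 0,"rz": -0.006,"hand": 0},
])

```text
clock: 13.12
tool_pos: [481.4, -342.4, 260.9]
orientation: [[0.996, 0.094, -0.001], [0.094, -0.996, 0.001], [-0.001, -0.001, -1.0]]
wrist_force: [-0.1, 0.4, 1.0]
opening: 85.3
finger_force: 0.0
```

```bash
python3 - <<'E'
from m import *
f=imaging.grab_frame("wrist"); st(); save(f,"w6",1.0)
for k,z in dict(gift_box_center=111,wooden_box_center=56,order_pad_center=10).items(): print(k,rect(f,k,z),[np.round(onz(f,q["uv"],z),1) for q in imaging.tip_of(f,k)[:1]])
go(480,-346,120,5)
E
```

```text
13.17 [ 481.6 -342.2  261.2] psi 5.41 tilt [-3.e-04  7.e-04 -1.e+00] q6 40.8 open 85.5 F [0.2 0.5 0.2] 0.0
gift_box_center (0.73, array([ 481.7, -345.7,   69.6,   63. ,    5.4])) [array([ 484.8, -344.3,  111. ])]
wooden_box_center None []
order_pad_center (0.77, array([ 478.7, -392.8,   68.6,   11.5,    7.8])) []
go tx -0.0019 ty 0.0026 tz 0.1417 rz 0.0065
```

View pics/w6.png

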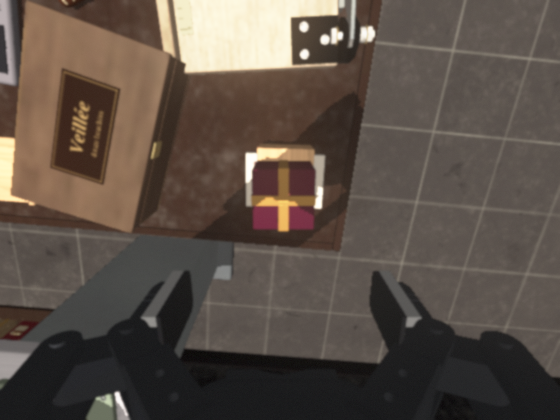

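Gift box squarely under the hand at (284, 198), with its sides parallel to the jaw. Descend; TCP height 70.

>>> play_rows([
  {"tx": -0.0035,"ty": 0.003,"tz": 0.04,"rx": 0,"ry": 0,"rz": 0,"hand": 0},
  {"tx": -0.0035,"ty": 0.003,"tz": 0.08,"rx": 0,"ry": 0,"rz": 0,"hand": 0},
  {"tx": -0.0035,"ty": 0.003,"tz": 0.12,"rx": 0,"ry": 0,"rz": 0,"hand": 0},
  {"tx": -0.0035,"ty": 0.003,"tz": 0.12,"rx": 0,"ry": 0,"rz": 0,"hand": 0},
  {"tx": -0.0035,"ty": 0.003,"tz": 0.12,"rx": 0,"ry": 0,"rz": 0,"hand": 0},
  {"tx": -0.0035,"ty": 0.003,"tz": 0.12,"rx": 0,"ry": 0,"rz": 0,"hand": 0},
])

```text
clock: 13.97
tool_pos: [479.4, -348.1, 143.6]
orientation: [[0.996, 0.093, 0.002], [0.093, -0.996, -0.002], [0.002, 0.003, -1.0]]
wrist_force: [0.3, -1.3, 0.3]
opening: 85.3
finger_force: 0.0
```

```bash
python3 - <<'E'
from m import *
st();go(478.5,-345.5,70,5.4)
E
```

```text
13.97 [ 479.4 -348.1  143.6] psi 5.33 tilt [ 0.0024 -0.0023 -1.    ] q6 40.3 open 85.3 F [ 0.3 -1.3  0.3] 0.0
go tx -0.0007 ty -0.0027 tz 0.0736 rz -0.0012
```

>>> play_rows([
  {"tx": 0,"ty": -0.002,"tz": 0.03,"rx": 0,"ry": 0,"rz": 0,"hand": 0},
  {"tx": 0,"ty": -0.002,"tz": 0.055,"rx": 0,"ry": 0,"rz": 0,"hand": 0},
  {"tx": 0,"ty": -0.002,"tz": 0.07,"rx": 0,"ry": 0,"rz": 0,"hand": 0},
  {"tx": 0,"ty": -0.002,"tz": 0.071,"rx": 0,"ry": 0,"rz": 0,"hand": 0},
  {"tx": 0,"ty": -0.002,"tz": 0.071,"rx": 0,"ry": 0,"rz": 0,"hand": 0},
  {"tx": 0,"ty": -0.002,"tz": 0.071,"rx": 0,"ry": 0,"rz": 0,"hand": 0},
  {"tx": 0,"ty": -0.002,"tz": 0.071,"rx": 0,"ry": 0,"rz": 0,"hand": 0},
])

```text
clock: 14.55
tool_pos: [480.0, -346.9, 73.6]
orientation: [[0.996, 0.093, 0.004], [0.093, -0.996, -0.004], [0.004, 0.004, -1.0]]
wrist_force: [0.4, -0.8, 0.0]
opening: 85.6
finger_force: 0.0
```

>>> play_rows([
  {"tx": 0,"ty": 0,"tz": 0,"rx": 0,"ry": 0,"rz": 0,"hand": 0.1},
  {"tx": 0,"ty": 0,"tz": 0,"rx": 0,"ry": 0,"rz": 0,"hand": 0.15},
  {"tx": 0,"ty": 0,"tz": 0,"rx": 0,"ry": 0,"rz": 0,"hand": 0.2},
  {"tx": 0,"ty": 0,"tz": 0,"rx": 0,"ry": 0,"rz": 0,"hand": 0.25},
  {"tx": 0,"ty": 0,"tz": 0,"rx": 0,"ry": 0,"rz": 0,"hand": 0.3},
  {"tx": 0,"ty": 0,"tz": 0,"rx": 0,"ry": 0,"rz": 0,"hand": 0.4},
  {"tx": 0,"ty": 0,"tz": 0,"rx": 0,"ry": 0,"rz": 0,"hand": 1},
  {"tx": 0,"ty": 0,"tz": 0,"rx": 0,"ry": 0,"rz": 0,"hand": 1},
  {"tx": 0,"ty": 0,"tz": 0,"rx": 0,"ry": 0,"rz": 0,"hand": 1},
])

```text
clock: 15.3
tool_pos: [478.5, -345.5, 70.9]
orientation: [[0.996, 0.093, 0.001], [0.093, -0.996, -0.001], [0.001, 0.001, -1.0]]
wrist_force: [1.0, -0.2, 4.1]
opening: 61.3
finger_force: 65.6
```

>>> play_rows([
  {"tx": 0,"ty": 0,"tz": -0.01,"rx": 0,"ry": 0,"rz": 0,"hand": 1},
  {"tx": 0,"ty": 0,"tz": -0.04,"rx": 0,"ry": 0,"rz": 0,"hand": 1},
  {"tx": 0,"ty": 0,"tz": -0.07,"rx": 0,"ry": 0,"rz": 0,"hand": 1},
  {"tx": 0,"ty": 0,"tz": -0.11,"rx": 0,"ry": 0,"rz": 0,"hand": 1},
  {"tx": 0,"ty": 0,"tz": -0.14,"rx": 0,"ry": 0,"rz": 0,"hand": 1},
  {"tx": 0,"ty": 0,"tz": -0.14,"rx": 0,"ry": 0,"rz": 0,"hand": 1},
])

```text
clock: 15.8
tool_pos: [481.3, -348.2, 218.9]
orientation: [[0.996, 0.093, 0.01], [0.093, -0.996, -0.01], [0.009, 0.011, -1.0]]
wrist_force: [1.6, -1.2, 0.2]
opening: 61.1
finger_force: 65.4
```

```bash
python3 - <<'E'
from m import *
st();go(458.5,404,210,5.2)
f=imaging.grab_frame("wrist")
for k,z in dict(wooden_box_center=56,order_pad_center=10).items(): print(k,rect(f,k,z))
E
```

```text
15.8 [ 481.3 -348.2  218.9] psi 5.33 tilt [ 0.0101 -0.0099 -0.9999] q6 40.4 open 61.1 F [ 1.6 -1.2  0.2] 65.4
go tx 0.0472 ty -0.7510 tz 0.0089 rz 0.0023
wooden_box_center (0.57, array([ 497.1, -346.1,   63.9,   59.9,  -84.9]))
order_pad_center (0.56, array([ 478.3, -304.2,   58. ,   12.6,    3.3]))
```

>>> play_rows([
  {"tx": 0.025,"ty": -0.4,"tz": 0,"rx": 0,"ry": 0,"rz": 0,"hand": 1},
  {"tx": 0.025,"ty": -0.4,"tz": 0,"rx": 0,"ry": 0,"rz": 0,"hand": 1},
  {"tx": 0.025,"ty": -0.4,"tz": 0,"rx": 0,"ry": 0,"rz": 0,"hand": 1},
  {"tx": 0.025,"ty": -0.4,"tz": 0,"rx": 0,"ry": 0,"rz": 0,"hand": 1},
  {"tx": 0.025,"ty": -0.4,"tz": 0,"rx": 0,"ry": 0,"rz": 0,"hand": 1},
  {"tx": 0.025,"ty": -0.4,"tz": 0,"rx": 0,"ry": 0,"rz": 0,"hand": 1},
  {"tx": 0.025,"ty": -0.4,"tz": 0,"rx": 0,"ry": 0,"rz": 0,"hand": 1},
  {"tx": 0.025,"ty": -0.4,"tz": 0,"rx": 0,"ry": 0,"rz": 0,"hand": 1},
  {"tx": 0.025,"ty": -0.4,"tz": 0,"rx": 0,"ry": 0,"rz": 0,"hand": 1},
  {"tx": 0.025,"ty": -0.4,"tz": 0,"rx": 0,"ry": 0,"rz": 0,"hand": 1},
])

```text
clock: 16.78
tool_pos: [462.9, 59.1, 207.6]
orientation: [[0.995, 0.095, -0.006], [0.095, -0.995, 0.002], [-0.006, -0.002, -1.0]]
wrist_force: [0.4, -0.5, -1.2]
opening: 61.6
finger_force: 65.8
```

>>> play_rows([
  {"tx": 0.022,"ty": -0.351,"tz": 0,"rx": 0,"ry": 0,"rz": 0,"hand": 1},
  {"tx": 0.022,"ty": -0.351,"tz": 0,"rx": 0,"ry": 0,"rz": 0,"hand": 1},
  {"tx": 0.022,"ty": -0.351,"tz": 0,"rx": 0,"ry": 0,"rz": 0,"hand": 1},
  {"tx": 0.022,"ty": -0.351,"tz": 0,"rx": 0,"ry": 0,"rz": 0,"hand": 1},
  {"tx": 0.022,"ty": -0.351,"tz": 0,"rx": 0,"ry": 0,"rz": 0,"hand": 1},
  {"tx": 0.022,"ty": -0.351,"tz": 0,"rx": 0,"ry": 0,"rz": 0,"hand": 1},
  {"tx": 0.022,"ty": -0.351,"tz": 0,"rx": 0,"ry": 0,"rz": 0,"hand": 1},
  {"tx": 0.022,"ty": -0.351,"tz": 0,"rx": 0,"ry": 0,"rz": 0,"hand": 1},
  {"tx": 0.022,"ty": -0.351,"tz": 0,"rx": 0,"ry": 0,"rz": 0,"hand": 1},
  {"tx": 0.022,"ty": -0.351,"tz": 0,"rx": 0,"ry": 0,"rz": 0,"hand": 1},
])

```text
clock: 17.62
tool_pos: [452.6, 410.1, 206.9]
orientation: [[0.995, 0.098, -0.005], [0.098, -0.995, -0.001], [-0.005, 0.001, -1.0]]
wrist_force: [-0.2, -0.5, -0.5]
opening: 61.2
finger_force: 65.8
```

```bash
python3 - <<'E'
from m import *
st();go(458.5,404,100,5.2)
E
```

```text
17.62 [452.6 410.1 206.9] psi 5.6 tilt [-0.0049 -0.0015 -1.    ] q6 118.4 open 61.2 F [-0.2 -0.5 -0.5] 65.8
go tx 0.0052 ty 0.0067 tz 0.1069 rz 0.0070
```

>>> play_rows([
  {"tx": 0.003,"ty": 0.004,"tz": 0.04,"rx": 0,"ry": 0,"rz": 0.006,"hand": 1},
  {"tx": 0.003,"ty": 0.004,"tz": 0.08,"rx": 0,"ry": 0,"rz": 0.006,"hand": 1},
  {"tx": 0.003,"ty": 0.004,"tz": 0.107,"rx": 0,"ry": 0,"rz": 0.006,"hand": 1},
  {"tx": 0.003,"ty": 0.004,"tz": 0.107,"rx": 0,"ry": 0,"rz": 0.006,"hand": 1},
  {"tx": 0.003,"ty": 0.004,"tz": 0.107,"rx": 0,"ry": 0,"rz": 0.006,"hand": 1},
  {"tx": 0.003,"ty": 0.004,"tz": 0.107,"rx": 0,"ry": 0,"rz": 0.006,"hand": 1},
  {"tx": 0.003,"ty": 0.004,"tz": 0.107,"rx": 0,"ry": 0,"rz": 0.006,"hand": 1},
  {"tx": 0.003,"ty": 0.004,"tz": 0.107,"rx": 0,"ry": 0,"rz": 0.006,"hand": 1},
])

```text
clock: 18.28
tool_pos: [460.4, 404.2, 106.3]
orientation: [[0.996, 0.086, 0.004], [0.086, -0.996, 0.003], [0.005, -0.002, -1.0]]
wrist_force: [0.4, 0.7, -0.5]
opening: 61.3
finger_force: 65.7
```

```bash
python3 - <<'E'
from m import *
st();go(458.5,404,41.5,5.2)
E
```

```text
18.28 [460.4 404.2 106.3] psi 4.96 tilt [ 0.0044  0.0028 -1.    ] q6 118.2 open 61.3 F [ 0.4  0.7 -0.5] 65.7
go tx -0.0019 ty 0.0000 tz 0.0648 rz -0.0042
```

>>> play_rows([
  {"tx": -0.001,"ty": 0,"tz": 0.025,"rx": 0,"ry": 0,"rz": 0,"hand": 1},
  {"tx": -0.001,"ty": 0,"tz": 0.045,"rx": 0,"ry": 0,"rz": 0,"hand": 1},
  {"tx": -0.001,"ty": 0,"tz": 0.055,"rx": 0,"ry": 0,"rz": 0,"hand": 1},
  {"tx": -0.001,"ty": 0,"tz": 0.06,"rx": 0,"ry": 0,"rz": 0,"hand": 1},
  {"tx": -0.001,"ty": 0,"tz": 0.06,"rx": 0,"ry": 0,"rz": 0,"hand": 1},
  {"tx": -0.001,"ty": 0,"tz": 0.06,"rx": 0,"ry": 0,"rz": 0,"hand": 1},
  {"tx": -0.001,"ty": 0,"tz": 0.06,"rx": 0,"ry": 0,"rz": 0,"hand": 1},
  {"tx": -0.001,"ty": 0,"tz": 0.06,"rx": 0,"ry": 0,"rz": 0,"hand": 1},
])

```text
clock: 18.95
tool_pos: [458.7, 403.9, 44.9]
orientation: [[0.996, 0.087, 0.002], [0.087, -0.996, 0.002], [0.003, -0.001, -1.0]]
wrist_force: [0.2, 0.1, -0.8]
opening: 61.2
finger_force: 65.8
```

```bash
python3 - <<'E'
from m import *
st();go(458.5,404,40.5,5.2)
E
```

```text
18.95 [458.7 403.9  44.9] psi 4.97 tilt [ 0.0025  0.0016 -1.    ] q6 118.3 open 61.2 F [ 0.2  0.1 -0.8] 65.8
go tx -0.0002 ty -0.0001 tz 0.0044 rz -0.0040
```

>>> play_rows([
  {"tx": 0,"ty": 0,"tz": 0.001,"rx": 0,"ry": 0,"rz": 0,"hand": 1},
  {"tx": 0,"ty": 0,"tz": 0.002,"rx": 0,"ry": 0,"rz": 0,"hand": 1},
  {"tx": 0,"ty": 0,"tz": 0.003,"rx": 0,"ry": 0,"rz": 0,"hand": 1},
  {"tx": 0,"ty": 0,"tz": 0.003,"rx": 0,"ry": 0,"rz": 0,"hand": 1},
  {"tx": 0,"ty": 0,"tz": 0.003,"rx": 0,"ry": 0,"rz": 0,"hand": 1},
])

```text
clock: 19.37
tool_pos: [457.9, 403.4, 40.9]
orientation: [[0.996, 0.087, 0.001], [0.087, -0.996, 0.0], [0.001, -0.0, -1.0]]
wrist_force: [0.5, -0.7, 2.3]
opening: 61.2
finger_force: 65.9
```

>>> play_rows([
  {"tx": 0,"ty": 0,"tz": 0,"rx": 0,"ry": 0,"rz": 0,"hand": 0.2},
  {"tx": 0,"ty": 0,"tz": 0,"rx": 0,"ry": 0,"rz": 0,"hand": 0.1},
  {"tx": 0,"ty": 0,"tz": 0,"rx": 0,"ry": 0,"rz": 0,"hand": 0},
  {"tx": 0,"ty": 0,"tz": 0,"rx": 0,"ry": 0,"rz": 0,"hand": 0},
  {"tx": 0,"ty": 0,"tz": 0,"rx": 0,"ry": 0,"rz": 0,"hand": 0},
  {"tx": 0,"ty": 0,"tz": 0,"rx": 0,"ry": 0,"rz": 0,"hand": 0},
])

```text
clock: 19.87
tool_pos: [457.6, 403.1, 40.3]
orientation: [[0.996, 0.087, -0.0], [0.087, -0.996, -0.0], [-0.0, 0.0, -1.0]]
wrist_force: [-0.2, 0.8, -0.4]
opening: 85.2
finger_force: 0.0
```

>>> play_rows([
  {"tx": 0,"ty": 0,"tz": -0.02,"rx": 0,"ry": 0,"rz": 0,"hand": 0},
  {"tx": 0,"ty": 0,"tz": -0.06,"rx": 0,"ry": 0,"rz": 0,"hand": 0},
  {"tx": 0,"ty": 0,"tz": -0.1,"rx": 0,"ry": 0,"rz": 0,"hand": 0},
  {"tx": 0,"ty": 0,"tz": -0.14,"rx": 0,"ry": 0,"rz": 0,"hand": 0},
  {"tx": 0,"ty": 0,"tz": -0.18,"rx": 0,"ry": 0,"rz": 0,"hand": 0},
  {"tx": 0,"ty": 0,"tz": -0.2,"rx": 0,"ry": 0,"rz": 0,"hand": 0},
  {"tx": 0,"ty": 0,"tz": -0.2,"rx": 0,"ry": 0,"rz": 0,"hand": 0},
  {"tx": 0,"ty": 0,"tz": -0.2,"rx": 0,"ry": 0,"rz": 0,"hand": 0},
])

```text
clock: 20.53
tool_pos: [458.5, 403.8, 242.6]
orientation: [[0.996, 0.087, 0.004], [0.087, -0.996, 0.002], [0.004, -0.002, -1.0]]
wrist_force: [-1.3, -0.3, -0.6]
opening: 85.4
finger_force: 0.0
```

```bash
python3 - <<'E'
from m import *
st();go(478,-346,240,5)
f=imaging.grab_frame("wrist"); save(f,"w7",1.0)
print(rect(f,"gift_box_center",81),rect(f,"plinth_top",26))
f=imaging.grab_frame("top")
for k,z in dict(gift_box_center=81,wooden_box_center=56,order_pad_center=10,scale_top=20).items(): print(k,rect(f,k,z))
im=f["img"][:,:,::-1]
cv2.imwrite("pics/t7.png",np.vstack([cv2.resize(im[195:285,160:340],None,fx=4,fy=4,interpolation=cv2.INTER_CUBIC)[:,:720],cv2.resize(im[215:275,370:490],None,fx=4,fy=4,interpolation=cv2.INTER_CUBIC)[:,:].repeat(1,0) if 0 else np.pad(cv2.resize(im[215:272,390:480],None,fx=4,fy=4,interpolation=cv2.INTER_CUBIC),((0,0),(0,360),(0,0)))]))
E
```

```text
20.53 [458.5 403.8 242.6] psi 4.97 tilt [ 0.0037  0.0025 -1.    ] q6 118.3 open 85.4 F [-1.3 -0.3 -0.6] 0.0
go tx -0.0456 ty 0.7487 tz 0.0026 rz -0.0004
(0.87, array([461.5, 402.7,  69.5,  63.1,   5. ])) (0.75, array([457.8, 406.2,  97.5,  96.5,   5.2]))
gift_box_center (0.69, array([450.8, 377.3,  45.1,  34.2,  12.2]))
wooden_box_center (0.92, array([ 476.3, -342.5,   96. ,   82.3,    2.7]))
order_pad_center None
scale_top (0.72, array([613.6,  32.4, 131. , 104.4,  84.6]))
```

View pics/t7.png

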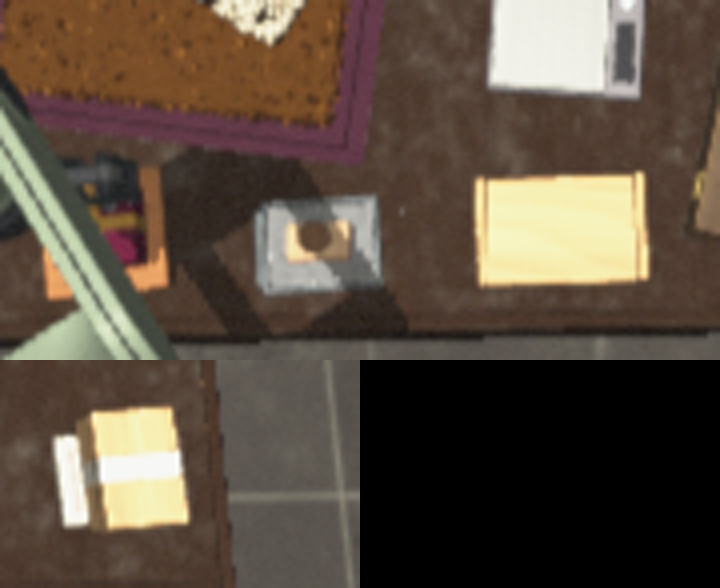

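Stamp centred on the ink pad (317, 238), gift box centred on the plinth (458, 403 against 458, 405). The wooden box lies freely on the order pad (135, 467 in the lower crop). Back to the pile.

>>> play_rows([
  {"tx": -0.024,"ty": 0.4,"tz": 0,"rx": 0,"ry": 0,"rz": 0,"hand": 0},
  {"tx": -0.024,"ty": 0.4,"tz": 0,"rx": 0,"ry": 0,"rz": 0,"hand": 0},
  {"tx": -0.024,"ty": 0.4,"tz": 0,"rx": 0,"ry": 0,"rz": 0,"hand": 0},
  {"tx": -0.024,"ty": 0.4,"tz": 0,"rx": 0,"ry": 0,"rz": 0,"hand": 0},
  {"tx": -0.024,"ty": 0.4,"tz": 0,"rx": 0,"ry": 0,"rz": 0,"hand": 0},
  {"tx": -0.024,"ty": 0.4,"tz": 0,"rx": 0,"ry": 0,"rz": 0,"hand": 0},
  {"tx": -0.024,"ty": 0.4,"tz": 0,"rx": 0,"ry": 0,"rz": 0,"hand": 0},
  {"tx": -0.024,"ty": 0.4,"tz": 0,"rx": 0,"ry": 0,"rz": 0,"hand": 0},
  {"tx": -0.024,"ty": 0.4,"tz": 0,"rx": 0,"ry": 0,"rz": 0,"hand": 0},
  {"tx": -0.024,"ty": 0.4,"tz": 0,"rx": 0,"ry": 0,"rz": 0,"hand": 0},
])

```text
clock: 21.77
tool_pos: [468.0, -0.9, 240.3]
orientation: [[0.996, 0.084, 0.0], [0.084, -0.996, -0.001], [-0.0, 0.001, -1.0]]
wrist_force: [1.3, -0.1, 0.2]
opening: 85.3
finger_force: 0.0
```

```bash
python3 - <<'E'
from m import *
st();go(478,-346,240,5)
f=imaging.grab_frame("wrist")
for k,z in dict(scale_top=20,pad_rest_top=10).items(): print(k,rect(f,k,z),[np.round(onz(f,q["uv"],z),1) for q in imaging.tip_of(f,k)[:1]])
E
```

```text
21.77 [468.   -0.9 240.3] psi 4.83 tilt [ 0.     -0.0014 -1.    ] q6 74.5 open 85.3 F [ 1.3 -0.1  0.2] 0.0
go tx -0.0192 ty 0.3448 tz 0.0003 rz -0.0029
scale_top (0.78, array([611.6,  33. , 123.6,  97.4,  84.8])) [array([615.4,  46.1,  20. ])]
pad_rest_top (0.87, array([454.7,  42.7, 138. ,  87.6, -89.3])) [array([457.7,  42.1,  10. ])]
```

>>> play_rows([
  {"tx": -0.019,"ty": 0.345,"tz": 0,"rx": 0,"ry": 0,"rz": 0,"hand": 0},
  {"tx": -0.019,"ty": 0.345,"tz": 0,"rx": 0,"ry": 0,"rz": 0,"hand": 0},
  {"tx": -0.019,"ty": 0.345,"tz": 0,"rx": 0,"ry": 0,"rz": 0,"hand": 0},
  {"tx": -0.019,"ty": 0.345,"tz": 0,"rx": 0,"ry": 0,"rz": 0,"hand": 0},
  {"tx": -0.019,"ty": 0.345,"tz": 0,"rx": 0,"ry": 0,"rz": 0,"hand": 0},
  {"tx": -0.019,"ty": 0.345,"tz": 0,"rx": 0,"ry": 0,"rz": 0,"hand": 0},
  {"tx": -0.019,"ty": 0.345,"tz": 0,"rx": 0,"ry": 0,"rz": 0,"hand": 0},
  {"tx": -0.019,"ty": 0.345,"tz": 0,"rx": 0,"ry": 0,"rz": 0,"hand": 0},
  {"tx": -0.019,"ty": 0.345,"tz": 0,"rx": 0,"ry": 0,"rz": 0,"hand": 0},
  {"tx": -0.019,"ty": 0.345,"tz": 0,"rx": 0,"ry": 0,"rz": 0,"hand": 0},
])

```text
clock: 22.85
tool_pos: [480.0, -344.6, 239.8]
orientation: [[0.996, 0.085, -0.0], [0.085, -0.996, -0.0], [-0.0, 0.0, -1.0]]
wrist_force: [0.2, 0.4, 0.3]
opening: 85.2
finger_force: 0.0
```

>>> play_rows([
  {"tx": 0,"ty": 0,"tz": 0,"rx": 0,"ry": 0,"rz": 0,"hand": 0},
  {"tx": 0,"ty": 0,"tz": 0,"rx": 0,"ry": 0,"rz": 0,"hand": 0},
  {"tx": 0,"ty": 0,"tz": 0,"rx": 0,"ry": 0,"rz": 0,"hand": 0},
])

```text
clock: 23.1
tool_pos: [479.9, -340.4, 240.3]
orientation: [[0.996, 0.09, -0.0], [0.09, -0.996, 0.001], [-0.0, -0.001, -1.0]]
wrist_force: [0.3, 0.3, 0.2]
opening: 85.6
finger_force: 0.0
```

```bash
python3 - <<'E'
from m import *
st()
f=imaging.grab_frame("wrist"); save(f,"w8")
for k,z in dict(wooden_box_center=56,order_pad_center=10).items(): print(k,rect(f,k,z),[np.round(onz(f,q["uv"],z),1) for q in imaging.tip_of(f,k)[:1]])
st();go(478,-346,100,5)
E
```

```text
23.1 [ 479.9 -340.4  240.3] psi 5.14 tilt [-3.e-04  9.e-04 -1.e+00] q6 41.1 open 85.6 F [0.3 0.3 0.2] 0.0
wooden_box_center (0.65, array([ 479.8, -347.7,   93.8,   63.4,    3.8])) [array([ 483.2, -343.2,   56. ])]
order_pad_center (0.84, array([ 473.3, -305. ,   68.8,   13.3,    5.2])) []
23.35 [ 479.6 -341.9  240.6] psi 5.04 tilt [ 2.e-04 -2.e-04 -1.e+00] q6 41.1 open 85.4 F [ 0.3 -0.  -0.5] 0.0
go tx -0.0020 ty 0.0040 tz 0.1406 rz 0.0007
```

View pics/w8.png

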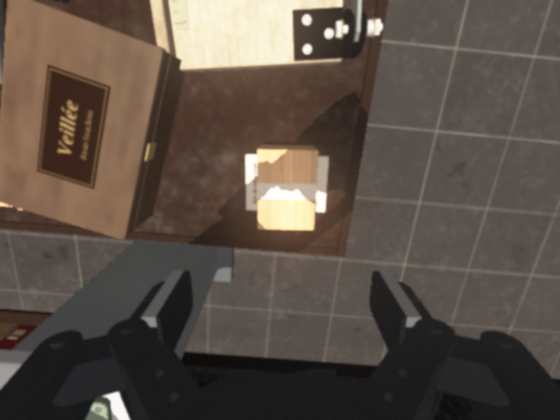

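Wooden box at (287, 188), parallel to the jaw, with white pad ends at columns 250 and 322. Descend to TCP height 25.

>>> play_rows([
  {"tx": -0.002,"ty": 0.0045,"tz": 0.04,"rx": 0,"ry": 0,"rz": 0,"hand": 0},
  {"tx": -0.002,"ty": 0.0045,"tz": 0.08,"rx": 0,"ry": 0,"rz": 0,"hand": 0},
  {"tx": -0.002,"ty": 0.0045,"tz": 0.12,"rx": 0,"ry": 0,"rz": 0,"hand": 0},
  {"tx": -0.002,"ty": 0.0045,"tz": 0.15,"rx": 0,"ry": 0,"rz": 0,"hand": 0},
  {"tx": -0.002,"ty": 0.0045,"tz": 0.16,"rx": 0,"ry": 0,"rz": 0,"hand": 0},
  {"tx": -0.002,"ty": 0.0045,"tz": 0.16,"rx": 0,"ry": 0,"rz": 0,"hand": 0},
  {"tx": -0.002,"ty": 0.0045,"tz": 0.16,"rx": 0,"ry": 0,"rz": 0,"hand": 0},
  {"tx": -0.002,"ty": 0.0045,"tz": 0.16,"rx": 0,"ry": 0,"rz": 0,"hand": 0},
])

```text
clock: 24.02
tool_pos: [479.6, -349.0, 83.3]
orientation: [[0.996, 0.087, 0.004], [0.087, -0.996, -0.004], [0.004, 0.004, -1.0]]
wrist_force: [-0.1, 0.2, 0.2]
opening: 85.2
finger_force: 0.0
```

```bash
python3 - <<'E'
from m import *
st();go(478,-346.5,25,5)
E
```

```text
24.02 [ 479.6 -349.    83.3] psi 4.98 tilt [ 0.0038 -0.0037 -1.    ] q6 40.6 open 85.2 F [-0.1  0.2  0.2] 0.0
go tx -0.0014 ty -0.0027 tz 0.0583 rz -0.0004
```

>>> play_rows([
  {"tx": 0,"ty": -0.001,"tz": 0.02,"rx": 0,"ry": 0,"rz": 0,"hand": 0},
  {"tx": 0,"ty": -0.001,"tz": 0.04,"rx": 0,"ry": 0,"rz": 0,"hand": 0},
  {"tx": 0,"ty": -0.001,"tz": 0.05,"rx": 0,"ry": 0,"rz": 0,"hand": 0},
  {"tx": 0,"ty": -0.001,"tz": 0.055,"rx": 0,"ry": 0,"rz": 0,"hand": 0},
  {"tx": 0,"ty": -0.001,"tz": 0.055,"rx": 0,"ry": 0,"rz": 0,"hand": 0},
  {"tx": 0,"ty": -0.001,"tz": 0.055,"rx": 0,"ry": 0,"rz": 0,"hand": 0},
  {"tx": 0,"ty": -0.001,"tz": 0.055,"rx": 0,"ry": 0,"rz": 0,"hand": 0},
])

```text
clock: 24.6
tool_pos: [478.7, -347.4, 27.0]
orientation: [[0.996, 0.087, 0.002], [0.087, -0.996, -0.002], [0.002, 0.002, -1.0]]
wrist_force: [0.1, -0.6, 0.2]
opening: 85.0
finger_force: 0.0
```

>>> play_rows([
  {"tx": 0,"ty": 0,"tz": 0,"rx": 0,"ry": 0,"rz": 0,"hand": 0.1},
  {"tx": 0,"ty": 0,"tz": 0,"rx": 0,"ry": 0,"rz": 0,"hand": 0.15},
  {"tx": 0,"ty": 0,"tz": 0,"rx": 0,"ry": 0,"rz": 0,"hand": 0.2},
  {"tx": 0,"ty": 0,"tz": 0,"rx": 0,"ry": 0,"rz": 0,"hand": 0.25},
  {"tx": 0,"ty": 0,"tz": 0,"rx": 0,"ry": 0,"rz": 0,"hand": 0.3},
  {"tx": 0,"ty": 0,"tz": 0,"rx": 0,"ry": 0,"rz": 0,"hand": 0.4},
  {"tx": 0,"ty": 0,"tz": 0,"rx": 0,"ry": 0,"rz": 0,"hand": 1},
  {"tx": 0,"ty": 0,"tz": 0,"rx": 0,"ry": 0,"rz": 0,"hand": 1},
  {"tx": 0,"ty": 0,"tz": 0,"rx": 0,"ry": 0,"rz": 0,"hand": 1},
])

```text
clock: 25.35
tool_pos: [478.2, -346.9, 26.3]
orientation: [[0.996, 0.087, 0.001], [0.087, -0.996, -0.001], [0.001, 0.001, -1.0]]
wrist_force: [-0.8, 0.7, 6.3]
opening: 63.4
finger_force: 66.7
```

>>> play_rows([
  {"tx": 0,"ty": 0,"tz": -0.01,"rx": 0,"ry": 0,"rz": 0,"hand": 1},
  {"tx": 0,"ty": 0,"tz": -0.04,"rx": 0,"ry": 0,"rz": 0,"hand": 1},
  {"tx": 0,"ty": 0,"tz": -0.08,"rx": 0,"ry": 0,"rz": 0,"hand": 1},
  {"tx": 0,"ty": 0,"tz": -0.12,"rx": 0,"ry": 0,"rz": 0,"hand": 1},
  {"tx": 0,"ty": 0,"tz": -0.16,"rx": 0,"ry": 0,"rz": 0,"hand": 1},
  {"tx": 0,"ty": 0,"tz": -0.18,"rx": 0,"ry": 0,"rz": 0,"hand": 1},
  {"tx": 0,"ty": 0,"tz": -0.18,"rx": 0,"ry": 0,"rz": 0,"hand": 1},
  {"tx": 0,"ty": 0,"tz": -0.18,"rx": 0,"ry": 0,"rz": 0,"hand": 1},
])

```text
clock: 26.02
tool_pos: [478.1, -346.7, 206.7]
orientation: [[0.996, 0.087, 0.002], [0.087, -0.996, -0.002], [0.002, 0.002, -1.0]]
wrist_force: [-0.2, -0.1, -2.2]
opening: 63.2
finger_force: 66.5
```

```bash
python3 - <<'E'
from m import *
f=imaging.grab_frame("wrist");st();go(613,47,200,-5)
print(rect(f,"order_pad_center",10),rect(f,"wooden_box_center",238))
f=imaging.grab_frame("top")
for k,z in dict(scale_top=20,pad_rest_top=10,order_pad_center=10).items(): print(k,rect(f,k,z))
E
```

```text
26.07 [ 476.9 -345.7  204.3] psi 4.98 tilt [-0.0015  0.0014 -1.    ] q6 40.7 open 63.2 F [-0.6  1.  -2.2] 66.5
go tx 0.1696 ty -0.3794 tz 0.0043 rz 0.1741
None (0.71, array([ 487.2, -347.4,   90.9,   61.8,    4.1]))
scale_top (0.65, array([613.4,  33.2, 124.4,  97.8,  84.6]))
pad_rest_top (0.87, array([456.9,  40.2, 135.3,  80.5,  89. ]))
order_pad_center (0.91, array([ 476.9, -339.8,   86.8,   72.3,  -86.3]))
```

>>> play_rows([
  {"tx": 0.17,"ty": -0.379,"tz": 0,"rx": 0,"ry": 0,"rz": 0.174,"hand": 1},
  {"tx": 0.17,"ty": -0.379,"tz": 0,"rx": 0,"ry": 0,"rz": 0.174,"hand": 1},
  {"tx": 0.17,"ty": -0.379,"tz": 0,"rx": 0,"ry": 0,"rz": 0.174,"hand": 1},
  {"tx": 0.17,"ty": -0.379,"tz": 0,"rx": 0,"ry": 0,"rz": 0.174,"hand": 1},
  {"tx": 0.17,"ty": -0.379,"tz": 0,"rx": 0,"ry": 0,"rz": 0.174,"hand": 1},
  {"tx": 0.17,"ty": -0.379,"tz": 0,"rx": 0,"ry": 0,"rz": 0.174,"hand": 1},
  {"tx": 0.17,"ty": -0.379,"tz": 0,"rx": 0,"ry": 0,"rz": 0.174,"hand": 1},
  {"tx": 0.17,"ty": -0.379,"tz": 0,"rx": 0,"ry": 0,"rz": 0.174,"hand": 1},
  {"tx": 0.17,"ty": -0.379,"tz": 0,"rx": 0,"ry": 0,"rz": 0.174,"hand": 1},
  {"tx": 0.17,"ty": -0.379,"tz": 0,"rx": 0,"ry": 0,"rz": 0.174,"hand": 1},
])

```text
clock: 27.2
tool_pos: [614.0, 47.6, 204.6]
orientation: [[0.996, -0.087, -0.001], [-0.087, -0.996, -0.0], [-0.001, 0.0, -1.0]]
wrist_force: [0.8, -0.2, -2.1]
opening: 62.5
finger_force: 66.4
```

>>> play_rows([
  {"tx": 0,"ty": 0,"tz": 0,"rx": 0,"ry": 0,"rz": 0,"hand": 1},
  {"tx": 0,"ty": 0,"tz": 0,"rx": 0,"ry": 0,"rz": 0,"hand": 1},
  {"tx": 0,"ty": 0,"tz": 0,"rx": 0,"ry": 0,"rz": 0,"hand": 1},
  {"tx": 0,"ty": 0,"tz": 0,"rx": 0,"ry": 0,"rz": 0,"hand": 1},
])

```text
clock: 27.53
tool_pos: [613.6, 44.3, 204.8]
orientation: [[0.996, -0.088, -0.001], [-0.088, -0.996, -0.0], [-0.001, 0.001, -1.0]]
wrist_force: [0.6, -0.9, -1.6]
opening: 63.0
finger_force: 66.7
```

```bash
python3 - <<'E'
from m import *
st();go(613,47,100,-5.3)
f=imaging.grab_frame("wrist");print(rect(f,"scale_top",20))
E
```

```text
27.53 [613.6  44.3 204.8] psi -5.07 tilt [-1.3e-03 -4.0e-04 -1.0e+00] q6 91.2 open 63.0 F [ 0.6 -0.9 -1.6] 66.7
go tx -0.0008 ty -0.0026 tz 0.1048 rz 0.0040
(0.95, array([640.1,  31.6, 122.6,  45.4,  84.9]))
```

>>> play_rows([
  {"tx": 0,"ty": -0.0015,"tz": 0.04,"rx": 0,"ry": 0,"rz": 0,"hand": 1},
  {"tx": 0,"ty": -0.0015,"tz": 0.08,"rx": 0,"ry": 0,"rz": 0,"hand": 1},
  {"tx": 0,"ty": -0.0015,"tz": 0.12,"rx": 0,"ry": 0,"rz": 0,"hand": 1},
  {"tx": 0,"ty": -0.0015,"tz": 0.14,"rx": 0,"ry": 0,"rz": 0,"hand": 1},
  {"tx": 0,"ty": -0.0015,"tz": 0.15,"rx": 0,"ry": 0,"rz": 0,"hand": 1},
  {"tx": 0,"ty": -0.0015,"tz": 0.15,"rx": 0,"ry": 0,"rz": 0,"hand": 1},
  {"tx": 0,"ty": -0.0015,"tz": 0.15,"rx": 0,"ry": 0,"rz": 0,"hand": 1},
  {"tx": 0,"ty": -0.0015,"tz": 0.15,"rx": 0,"ry": 0,"rz": 0,"hand": 1},
  {"tx": 0,"ty": -0.0015,"tz": 0.15,"rx": 0,"ry": 0,"rz": 0,"hand": 1},
  {"tx": 0,"ty": -0.0015,"tz": 0.15,"rx": 0,"ry": 0,"rz": 0,"hand": 1},
])

```text
clock: 28.47
tool_pos: [616.0, 46.8, 57.8]
orientation: [[0.996, -0.087, 0.004], [-0.087, -0.996, -0.0], [0.004, -0.0, -1.0]]
wrist_force: [-0.0, 0.2, -1.7]
opening: 63.0
finger_force: 66.7
```

```bash
python3 - <<'E'
from m import *
st();go(613.5,47,38,-5.3)
E
```

```text
28.47 [616.   46.8  57.8] psi -5.0 tilt [ 4.5e-03 -3.0e-04 -1.0e+00] q6 91.3 open 63.0 F [-0.   0.2 -1.7] 66.7
go tx -0.0025 ty 0.0000 tz 0.0198 rz 0.0053
```

>>> play_rows([
  {"tx": -0.001,"ty": 0,"tz": 0.008,"rx": 0,"ry": 0,"rz": 0,"hand": 1},
  {"tx": -0.001,"ty": 0,"tz": 0.013,"rx": 0,"ry": 0,"rz": 0,"hand": 1},
  {"tx": -0.001,"ty": 0,"tz": 0.013,"rx": 0,"ry": 0,"rz": 0,"hand": 1},
  {"tx": -0.001,"ty": 0,"tz": 0.013,"rx": 0,"ry": 0,"rz": 0,"hand": 1},
  {"tx": -0.001,"ty": 0,"tz": 0.013,"rx": 0,"ry": 0,"rz": 0,"hand": 1},
  {"tx": -0.001,"ty": 0,"tz": 0.013,"rx": 0,"ry": 0,"rz": 0,"hand": 1},
])

```text
clock: 28.97
tool_pos: [613.3, 47.1, 42.4]
orientation: [[0.996, -0.087, 0.0], [-0.087, -0.996, 0.0], [0.0, -0.0, -1.0]]
wrist_force: [-0.4, -0.3, -1.4]
opening: 62.5
finger_force: 66.7
```

```bash
python3 - <<'E'
from m import *
st();go(613.5,47,38,-5.3)
E
```

```text
28.97 [613.3  47.1  42.4] psi -4.99 tilt [ 1.e-04  0.e+00 -1.e+00] q6 91.3 open 62.5 F [-0.4 -0.3 -1.4] 66.7
go tx 0.0002 ty 0.0001 tz 0.0044 rz 0.0054
```

>>> play_rows([
  {"tx": 0,"ty": 0,"tz": 0.002,"rx": 0,"ry": 0,"rz": 0,"hand": 1},
  {"tx": 0,"ty": 0,"tz": 0.003,"rx": 0,"ry": 0,"rz": 0,"hand": 1},
  {"tx": 0,"ty": 0,"tz": 0.004,"rx": 0,"ry": 0,"rz": 0,"hand": 1},
  {"tx": 0,"ty": 0,"tz": 0.004,"rx": 0,"ry": 0,"rz": 0,"hand": 1},
  {"tx": 0,"ty": 0,"tz": 0.004,"rx": 0,"ry": 0,"rz": 0,"hand": 1},
])

```text
clock: 29.38
tool_pos: [613.2, 47.1, 38.3]
orientation: [[0.996, -0.087, -0.0], [-0.087, -0.996, 0.0], [-0.0, -0.0, -1.0]]
wrist_force: [0.6, -1.1, -1.6]
opening: 62.7
finger_force: 66.8
```

>>> play_rows([
  {"tx": 0,"ty": 0,"tz": 0,"rx": 0,"ry": 0,"rz": 0,"hand": 0.2},
  {"tx": 0,"ty": 0,"tz": 0,"rx": 0,"ry": 0,"rz": 0,"hand": 0.1},
  {"tx": 0,"ty": 0,"tz": 0,"rx": 0,"ry": 0,"rz": 0,"hand": 0},
  {"tx": 0,"ty": 0,"tz": 0,"rx": 0,"ry": 0,"rz": 0,"hand": 0},
  {"tx": 0,"ty": 0,"tz": 0,"rx": 0,"ry": 0,"rz": 0,"hand": 0},
  {"tx": 0,"ty": 0,"tz": 0,"rx": 0,"ry": 0,"rz": 0,"hand": 0},
])

```text
clock: 29.88
tool_pos: [613.3, 47.1, 38.5]
orientation: [[0.996, -0.087, 0.0], [-0.087, -0.996, 0.0], [0.0, -0.0, -1.0]]
wrist_force: [-0.3, 0.6, -0.1]
opening: 85.5
finger_force: 0.0
```

>>> play_rows([
  {"tx": 0,"ty": 0,"tz": -0.02,"rx": 0,"ry": 0,"rz": 0,"hand": 0},
  {"tx": 0,"ty": 0,"tz": -0.06,"rx": 0,"ry": 0,"rz": 0,"hand": 0},
  {"tx": 0,"ty": 0,"tz": -0.1,"rx": 0,"ry": 0,"rz": 0,"hand": 0},
  {"tx": 0,"ty": 0,"tz": -0.14,"rx": 0,"ry": 0,"rz": 0,"hand": 0},
  {"tx": 0,"ty": 0,"tz": -0.18,"rx": 0,"ry": 0,"rz": 0,"hand": 0},
  {"tx": 0,"ty": 0,"tz": -0.2,"rx": 0,"ry": 0,"rz": 0,"hand": 0},
  {"tx": 0,"ty": 0,"tz": -0.2,"rx": 0,"ry": 0,"rz": 0,"hand": 0},
  {"tx": 0,"ty": 0,"tz": -0.2,"rx": 0,"ry": 0,"rz": 0,"hand": 0},
])

```text
clock: 30.55
tool_pos: [614.3, 47.0, 240.7]
orientation: [[0.996, -0.087, 0.005], [-0.087, -0.996, -0.0], [0.005, -0.0, -1.0]]
wrist_force: [-0.5, 0.7, -1.4]
opening: 85.5
finger_force: 0.0
```

```bash
python3 - <<'E'
from m import *
st();go(478,-346,240,94.5)
f=imaging.grab_frame("wrist"); save(f,"w9",1.0)
for k,z in dict(scale_top=20,wooden_box_center=68).items(): print(k,rect(f,k,z),[np.round(onz(f,q["uv"],z),1) for q in imaging.tip_of(f,k)[:1]])
E
```

```text
30.55 [614.3  47.  240.7] psi -5.0 tilt [ 4.5e-03 -3.0e-04 -1.0e+00] q6 91.3 open 85.5 F [-0.5  0.7 -1.4] 0.0
go tx -0.1015 ty 0.4034 tz 0.0007 rz -1.7365
scale_top (0.61, array([615.8,  33.4, 123.8,  95.6,  85. ])) []
wooden_box_center (0.84, array([615.5,  45.9,  94.3,  65.5,  -6.3])) [array([618.5,  50.6,  68. ])]
```

View pics/w9.png

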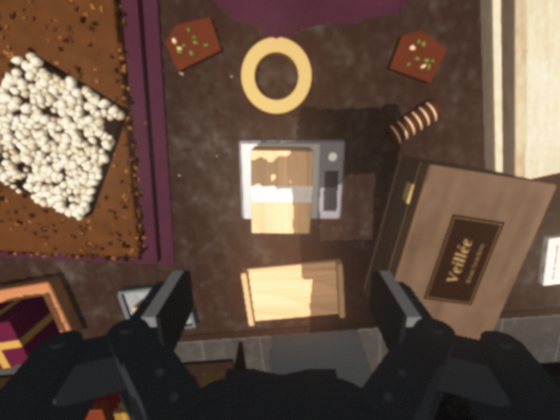

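Wooden box sits centred on the platform (281, 190), about (613, 46) against (615, 47). Now the order pad, with the jaw turned across it.

>>> play_rows([
  {"tx": -0.1,"ty": 0.403,"tz": 0,"rx": 0,"ry": 0,"rz": -1.2,"hand": 0},
  {"tx": -0.1,"ty": 0.403,"tz": 0,"rx": 0,"ry": 0,"rz": -1.2,"hand": 0},
  {"tx": -0.1,"ty": 0.403,"tz": 0,"rx": 0,"ry": 0,"rz": -1.2,"hand": 0},
  {"tx": -0.1,"ty": 0.403,"tz": 0,"rx": 0,"ry": 0,"rz": -1.2,"hand": 0},
  {"tx": -0.1,"ty": 0.403,"tz": 0,"rx": 0,"ry": 0,"rz": -1.2,"hand": 0},
  {"tx": -0.1,"ty": 0.403,"tz": 0,"rx": 0,"ry": 0,"rz": -1.2,"hand": 0},
  {"tx": -0.1,"ty": 0.403,"tz": 0,"rx": 0,"ry": 0,"rz": -1.2,"hand": 0},
  {"tx": -0.1,"ty": 0.403,"tz": 0,"rx": 0,"ry": 0,"rz": -1.2,"hand": 0},
  {"tx": -0.1,"ty": 0.403,"tz": 0,"rx": 0,"ry": 0,"rz": -1.2,"hand": 0},
  {"tx": -0.1,"ty": 0.403,"tz": 0,"rx": 0,"ry": 0,"rz": -1.2,"hand": 0},
])

```text
clock: 31.63
tool_pos: [485.8, -321.8, 236.8]
orientation: [[0.467, 0.884, -0.002], [0.884, -0.467, 0.002], [0.001, -0.003, -1.0]]
wrist_force: [0.2, -0.5, -0.2]
opening: 85.7
finger_force: 0.0
```

```bash
python3 - <<'E'
from m import *
st();go(478,-346,200,94.5)
f=imaging.grab_frame("top")
for k,z in dict(order_pad_center=10,scale_top=20).items(): print(k,rect(f,k,z),[np.round(onz(f,q["uv"],z),1) for q in imaging.tip_of(f,k)[:1]])
E
```

```text
31.63 [ 485.8 -321.8  236.8] psi 62.15 tilt [-0.0019  0.0019 -1.    ] q6 -14.2 open 85.7 F [ 0.2 -0.5 -0.2] 0.0
go tx -0.0250 ty 0.0044 tz 0.0368 rz -0.5646
order_pad_center (0.68, array([ 476.1, -347.9,  102.1,   70. ,  -86.7])) [array([ 472. , -355.2,   10. ])]
scale_top (0.58, array([609.6,  -9.8,  98.2,  42.2,  -9.1])) [array([618.4,  47.2,  20. ])]
```

>>> play_rows([
  {"tx": -0.024,"ty": 0.004,"tz": 0.037,"rx": 0,"ry": 0,"rz": -0.556,"hand": 0},
  {"tx": -0.024,"ty": 0.004,"tz": 0.037,"rx": 0,"ry": 0,"rz": -0.556,"hand": 0},
  {"tx": -0.024,"ty": 0.004,"tz": 0.037,"rx": 0,"ry": 0,"rz": -0.556,"hand": 0},
  {"tx": -0.024,"ty": 0.004,"tz": 0.037,"rx": 0,"ry": 0,"rz": -0.556,"hand": 0},
  {"tx": -0.024,"ty": 0.004,"tz": 0.037,"rx": 0,"ry": 0,"rz": -0.556,"hand": 0},
  {"tx": -0.024,"ty": 0.004,"tz": 0.037,"rx": 0,"ry": 0,"rz": -0.556,"hand": 0},
  {"tx": -0.024,"ty": 0.004,"tz": 0.037,"rx": 0,"ry": 0,"rz": -0.556,"hand": 0},
  {"tx": -0.024,"ty": 0.004,"tz": 0.037,"rx": 0,"ry": 0,"rz": -0.556,"hand": 0},
  {"tx": -0.024,"ty": 0.004,"tz": 0.037,"rx": 0,"ry": 0,"rz": -0.556,"hand": 0},
])

```text
clock: 32.63
tool_pos: [479.8, -343.1, 201.3]
orientation: [[-0.064, 0.998, -0.0], [0.998, 0.064, 0.0], [0.0, -0.0, -1.0]]
wrist_force: [-0.4, -0.5, 0.4]
opening: 85.6
finger_force: 0.0
```

```bash
python3 - <<'E'
from m import *
st()
f=imaging.grab_frame("wrist"); save(f,"w10")
print(rect(f,"order_pad_center",10),rect(f,"order_pad_center",0))
st();go(477,-346.5,60,94.5)
E
```

```text
32.63 [ 479.8 -343.1  201.3] psi 93.67 tilt [-1.e-04  2.e-04 -1.e+00] q6 -47.6 open 85.6 F [-0.4 -0.5  0.4] 0.0
(0.91, array([ 474.5, -348.1,  100. ,   70.1,  -86.4])) (0.91, array([ 474.5, -350.6,  103. ,   72.2,  -86.4]))
32.78 [ 479.5 -343.6  201.4] psi 93.66 tilt [ 0.  0. -1.] q6 -47.7 open 85.1 F [0.1 0.5 0.1] 0.0
go tx -0.0027 ty -0.0027 tz 0.1414 rz -0.0147
```

View pics/w10.png

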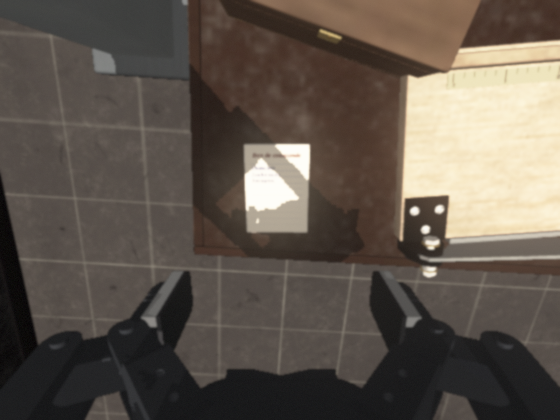

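Pad fully visible, (277, 188), measured 100 x 70 mm: centre (475, -348), long side 93.6°, matching the hand. Descend.

>>> play_rows([
  {"tx": -0.0045,"ty": -0.0045,"tz": 0.04,"rx": 0,"ry": 0,"rz": 0,"hand": 0},
  {"tx": -0.0045,"ty": -0.0045,"tz": 0.08,"rx": 0,"ry": 0,"rz": 0,"hand": 0},
  {"tx": -0.0045,"ty": -0.0045,"tz": 0.12,"rx": 0,"ry": 0,"rz": 0,"hand": 0},
  {"tx": -0.0045,"ty": -0.0045,"tz": 0.15,"rx": 0,"ry": 0,"rz": 0,"hand": 0},
  {"tx": -0.0045,"ty": -0.0045,"tz": 0.17,"rx": 0,"ry": 0,"rz": 0,"hand": 0},
  {"tx": -0.0045,"ty": -0.0045,"tz": 0.17,"rx": 0,"ry": 0,"rz": 0,"hand": 0},
  {"tx": -0.0045,"ty": -0.0045,"tz": 0.17,"rx": 0,"ry": 0,"rz": 0,"hand": 0},
  {"tx": -0.0045,"ty": -0.0045,"tz": 0.17,"rx": 0,"ry": 0,"rz": 0,"hand": 0},
  {"tx": -0.0045,"ty": -0.0045,"tz": 0.17,"rx": 0,"ry": 0,"rz": 0,"hand": 0},
  {"tx": -0.0045,"ty": -0.0045,"tz": 0.17,"rx": 0,"ry": 0,"rz": 0,"hand": 0},
])

```text
clock: 33.62
tool_pos: [476.7, -350.0, 33.9]
orientation: [[-0.064, 0.998, 0.003], [0.998, 0.064, -0.003], [-0.003, 0.003, -1.0]]
wrist_force: [0.1, -0.5, -0.1]
opening: 85.7
finger_force: 0.0
```

>>> play_rows([
  {"tx": 0,"ty": 0,"tz": 0,"rx": 0,"ry": 0,"rz": 0,"hand": 0},
  {"tx": 0,"ty": 0,"tz": 0,"rx": 0,"ry": 0,"rz": 0,"hand": 0},
  {"tx": 0,"ty": 0,"tz": 0,"rx": 0,"ry": 0,"rz": 0,"hand": 0},
  {"tx": 0,"ty": 0,"tz": 0,"rx": 0,"ry": 0,"rz": 0,"hand": 0},
  {"tx": 0,"ty": 0,"tz": 0,"rx": 0,"ry": 0,"rz": 0,"hand": 0},
])

```text
clock: 34.03
tool_pos: [475.2, -348.5, 31.5]
orientation: [[-0.064, 0.998, 0.0], [0.998, 0.064, -0.0], [-0.0, 0.0, -1.0]]
wrist_force: [-0.8, -0.1, -0.5]
opening: 85.4
finger_force: 0.0
```

```bash
python3 - <<'E'
from m import *
st();go(475,-348,-5,93.6)
E
```

```text
34.03 [ 475.2 -348.5   31.5] psi 93.67 tilt [ 1.e-04 -0.e+00 -1.e+00] q6 -48.3 open 85.4 F [-0.8 -0.1 -0.5] 0.0
go tx 0.0006 ty -0.0002 tz 0.0365 rz 0.0012
```

>>> play_rows([
  {"tx": 0,"ty": 0,"tz": 0.015,"rx": 0,"ry": 0,"rz": 0,"hand": 0},
  {"tx": 0,"ty": 0,"tz": 0.025,"rx": 0,"ry": 0,"rz": 0,"hand": 0},
  {"tx": 0,"ty": 0,"tz": 0.033,"rx": 0,"ry": 0,"rz": 0,"hand": 0},
  {"tx": 0,"ty": 0,"tz": 0.0365,"rx": 0,"ry": 0,"rz": 0,"hand": 0},
  {"tx": 0,"ty": 0,"tz": 0.0365,"rx": 0,"ry": 0,"rz": 0,"hand": 0},
  {"tx": 0,"ty": 0,"tz": 0.0365,"rx": 0,"ry": 0,"rz": 0,"hand": 0},
  {"tx": 0,"ty": 0,"tz": 0.0365,"rx": 0,"ry": 0,"rz": 0,"hand": 0},
  {"tx": 0,"ty": 0,"tz": 0.0365,"rx": 0,"ry": 0,"rz": 0,"hand": 0},
])

```text
clock: 34.7
tool_pos: [475.7, -349.0, -4.5]
orientation: [[-0.064, 0.998, 0.001], [0.998, 0.064, -0.001], [-0.001, 0.001, -1.0]]
wrist_force: [0.4, 0.9, -0.1]
opening: 85.4
finger_force: 0.0
```

>>> play_rows([
  {"tx": 0,"ty": 0,"tz": 0,"rx": 0,"ry": 0,"rz": 0,"hand": 0.06},
  {"tx": 0,"ty": 0,"tz": 0,"rx": 0,"ry": 0,"rz": 0,"hand": 0.1},
  {"tx": 0,"ty": 0,"tz": 0,"rx": 0,"ry": 0,"rz": 0,"hand": 0.13},
  {"tx": 0,"ty": 0,"tz": 0,"rx": 0,"ry": 0,"rz": 0,"hand": 0.16},
  {"tx": 0,"ty": 0,"tz": 0,"rx": 0,"ry": 0,"rz": 0,"hand": 0.2},
  {"tx": 0,"ty": 0,"tz": 0,"rx": 0,"ry": 0,"rz": 0,"hand": 0.25},
  {"tx": 0,"ty": 0,"tz": 0,"rx": 0,"ry": 0,"rz": 0,"hand": 0.25},
])

```text
clock: 35.28
tool_pos: [475.7, -349.0, -4.2]
orientation: [[-0.064, 0.998, 0.001], [0.998, 0.064, -0.001], [-0.001, 0.001, -1.0]]
wrist_force: [-0.3, 1.3, 5.4]
opening: 68.1
finger_force: 67.5
```

```bash
python3 - <<'E'
from m import *
st()
E
```

```text
35.28 [ 475.7 -349.    -4.2] psi 93.67 tilt [ 7.e-04 -8.e-04 -1.e+00] q6 -48.3 open 68.1 F [-0.3  1.3  5.4] 67.5
```

>>> play_rows([
  {"tx": 0,"ty": 0,"tz": 0,"rx": 0,"ry": 0,"rz": 0,"hand": 1},
  {"tx": 0,"ty": 0,"tz": -0.005,"rx": 0,"ry": 0,"rz": 0,"hand": 1},
  {"tx": 0,"ty": 0,"tz": -0.02,"rx": 0,"ry": 0,"rz": 0,"hand": 1},
  {"tx": 0,"ty": 0,"tz": -0.05,"rx": 0,"ry": 0,"rz": 0,"hand": 1},
  {"tx": 0,"ty": 0,"tz": -0.09,"rx": 0,"ry": 0,"rz": 0,"hand": 1},
  {"tx": 0,"ty": 0,"tz": -0.13,"rx": 0,"ry": 0,"rz": 0,"hand": 1},
  {"tx": 0,"ty": 0,"tz": -0.15,"rx": 0,"ry": 0,"rz": 0,"hand": 1},
  {"tx": 0,"ty": 0,"tz": -0.15,"rx": 0,"ry": 0,"rz": 0,"hand": 1},
  {"tx": 0,"ty": 0,"tz": -0.15,"rx": 0,"ry": 0,"rz": 0,"hand": 1},
])

```text
clock: 36.03
tool_pos: [475.9, -349.2, 146.4]
orientation: [[-0.064, 0.998, 0.002], [0.998, 0.064, -0.002], [-0.002, 0.002, -1.0]]
wrist_force: [-1.0, 0.1, -0.9]
opening: 67.9
finger_force: 67.8
```

```bash
python3 - <<'E'
from m import *
f=imaging.grab_frame("wrist");o=st();go(455.5,41.5,147,90)
print(rect(f,"order_pad_center",o["tool_pos"][2]+14),[ (np.round(q["p"],2),q["extent"]) for q in imaging.cut_out(f,"order_pad_center")])
f=imaging.grab_frame("top"); print(rect(f,"order_pad_center",o["tool_pos"][2]+14))
E
```

```text
36.08 [ 474.7 -348.   144.3] psi 93.67 tilt [-8.e-04  8.e-04 -1.e+00] q6 -48.3 open 67.4 F [-0.2  0.3 -1.4] 67.7
go tx 0.3900 ty 0.0058 tz -0.0027 rz 0.0641
(0.59, array([ 475.3, -348.8,  104.3,   71.1,  -86.5])) [(np.float64(0.59), [200.8, 174.1, 362.4, 372.1])]
(0.73, array([ 472.9, -325.3,   70. ,   63.1,   -0.9]))
```

>>> play_rows([
  {"tx": 0.39,"ty": 0.006,"tz": 0,"rx": 0,"ry": 0,"rz": 0.064,"hand": 1},
  {"tx": 0.39,"ty": 0.006,"tz": 0,"rx": 0,"ry": 0,"rz": 0.064,"hand": 1},
  {"tx": 0.39,"ty": 0.006,"tz": 0,"rx": 0,"ry": 0,"rz": 0.064,"hand": 1},
  {"tx": 0.39,"ty": 0.006,"tz": 0,"rx": 0,"ry": 0,"rz": 0.064,"hand": 1},
  {"tx": 0.39,"ty": 0.006,"tz": 0,"rx": 0,"ry": 0,"rz": 0.064,"hand": 1},
  {"tx": 0.39,"ty": 0.006,"tz": 0,"rx": 0,"ry": 0,"rz": 0.064,"hand": 1},
  {"tx": 0.39,"ty": 0.006,"tz": 0,"rx": 0,"ry": 0,"rz": 0.064,"hand": 1},
  {"tx": 0.39,"ty": 0.006,"tz": 0,"rx": 0,"ry": 0,"rz": 0.064,"hand": 1},
  {"tx": 0.39,"ty": 0.006,"tz": 0,"rx": 0,"ry": 0,"rz": 0.064,"hand": 1},
  {"tx": 0.39,"ty": 0.006,"tz": 0,"rx": 0,"ry": 0,"rz": 0.064,"hand": 1},
])

```text
clock: 37.12
tool_pos: [454.0, 45.6, 143.5]
orientation: [[-0.004, 1.0, -0.003], [1.0, 0.004, 0.003], [0.003, -0.003, -1.0]]
wrist_force: [0.5, 0.4, -1.6]
opening: 67.6
finger_force: 67.7
```

>>> play_rows([
  {"tx": 0,"ty": 0,"tz": 0,"rx": 0,"ry": 0,"rz": 0,"hand": 1},
  {"tx": 0,"ty": 0,"tz": 0,"rx": 0,"ry": 0,"rz": 0,"hand": 1},
  {"tx": 0,"ty": 0,"tz": 0,"rx": 0,"ry": 0,"rz": 0,"hand": 1},
  {"tx": 0,"ty": 0,"tz": 0,"rx": 0,"ry": 0,"rz": 0,"hand": 1},
  {"tx": 0,"ty": 0,"tz": 0,"rx": 0,"ry": 0,"rz": 0,"hand": 1},
  {"tx": 0,"ty": 0,"tz": 0,"rx": 0,"ry": 0,"rz": 0,"hand": 1},
])

```text
clock: 37.62
tool_pos: [456.4, 39.9, 144.8]
orientation: [[0.002, 1.0, -0.0], [1.0, -0.002, -0.0], [-0.0, -0.0, -1.0]]
wrist_force: [-0.2, -0.2, -0.9]
opening: 68.1
finger_force: 67.7
```

```bash
python3 - <<'E'
from m import *
f=imaging.grab_frame("wrist");o=st();go(455.8,41.5,50,90)
print(rect(f,"order_pad_center",o["tool_pos"][2]+14), rect(f,"pad_rest_top",10))
E
```

```text
37.67 [456.4  40.1 144.8] psi 89.9 tilt [-1.e-04 -1.e-04 -1.e+00] q6 -5.7 open 67.9 F [-0.  -0.2 -2. ] 67.7
go tx 0.0014 ty -0.0006 tz 0.0948 rz -0.0017
(0.59, array([456. ,  41.6, 100.8,  69.7,  89.8])) (0.76, array([ 4.538e+02,  8.620e+01,  8.470e+01,  4.780e+01, -1.000e-01]))
```

>>> play_rows([
  {"tx": 0.001,"ty": -0.001,"tz": 0.04,"rx": 0,"ry": 0,"rz": 0,"hand": 1},
  {"tx": 0.001,"ty": -0.001,"tz": 0.08,"rx": 0,"ry": 0,"rz": 0,"hand": 1},
  {"tx": 0.001,"ty": -0.001,"tz": 0.11,"rx": 0,"ry": 0,"rz": 0,"hand": 1},
  {"tx": 0.001,"ty": -0.001,"tz": 0.12,"rx": 0,"ry": 0,"rz": 0,"hand": 1},
  {"tx": 0.001,"ty": -0.001,"tz": 0.12,"rx": 0,"ry": 0,"rz": 0,"hand": 1},
  {"tx": 0.001,"ty": -0.001,"tz": 0.12,"rx": 0,"ry": 0,"rz": 0,"hand": 1},
  {"tx": 0.001,"ty": -0.001,"tz": 0.12,"rx": 0,"ry": 0,"rz": 0,"hand": 1},
  {"tx": 0.001,"ty": -0.001,"tz": 0.12,"rx": 0,"ry": 0,"rz": 0,"hand": 1},
  {"tx": 0.001,"ty": -0.001,"tz": 0.12,"rx": 0,"ry": 0,"rz": 0,"hand": 1},
  {"tx": 0.001,"ty": -0.001,"tz": 0.12,"rx": 0,"ry": 0,"rz": 0,"hand": 1},
])

```text
clock: 38.6
tool_pos: [456.5, 41.9, 26.3]
orientation: [[-0.0, 1.0, 0.003], [1.0, 0.0, -0.0], [-0.0, 0.003, -1.0]]
wrist_force: [-0.7, 0.2, -1.4]
opening: 67.4
finger_force: 68.1
```

```bash
python3 - <<'E'
from m import *
f=imaging.grab_frame("wrist");o=st();go(455.3,41.5,4.5,90)
print(rect(f,"order_pad_center",o["tool_pos"][2]+14), rect(f,"pad_rest_top",14))
E
```

```text
38.65 [456.2  41.9  26. ] psi 90.01 tilt [ 2.3e-03 -3.0e-04 -1.0e+00] q6 -5.6 open 67.7 F [ 0.1  0.3 -0.9] 68.1
go tx -0.0004 ty -0.0009 tz 0.0215 rz 0.0002
(0.62, array([456.1,  43.2, 102.3,  70.5,  89.9])) (0.59, array([453.8,  99.4,  84.6,  22.3,   1.1]))
```

>>> play_rows([
  {"tx": 0,"ty": 0,"tz": 0.008,"rx": 0,"ry": 0,"rz": 0,"hand": 1},
  {"tx": 0,"ty": 0,"tz": 0.014,"rx": 0,"ry": 0,"rz": 0,"hand": 1},
  {"tx": 0,"ty": 0,"tz": 0.018,"rx": 0,"ry": 0,"rz": 0,"hand": 1},
  {"tx": 0,"ty": 0,"tz": 0.018,"rx": 0,"ry": 0,"rz": 0,"hand": 1},
  {"tx": 0,"ty": 0,"tz": 0.018,"rx": 0,"ry": 0,"rz": 0,"hand": 1},
  {"tx": 0,"ty": 0,"tz": 0.018,"rx": 0,"ry": 0,"rz": 0,"hand": 1},
])

```text
clock: 39.25
tool_pos: [455.1, 42.0, 6.6]
orientation: [[-0.0, 1.0, -0.0], [1.0, 0.0, 0.0], [0.0, -0.0, -1.0]]
wrist_force: [0.4, -0.9, -1.2]
opening: 68.0
finger_force: 68.1
```

```bash
python3 - <<'E'
from m import *
st()
E
```

```text
39.25 [455.1  42.    6.6] psi 90.01 tilt [-5.e-04  1.e-04 -1.e+00] q6 -5.6 open 68.0 F [ 0.4 -0.9 -1.2] 68.1
```

Lower another 3 mm, release slowly, rise.

>>> play_rows([
  {"tx": 0,"ty": 0,"tz": 0.0015,"rx": 0,"ry": 0,"rz": 0,"hand": 1},
  {"tx": 0,"ty": 0,"tz": 0.003,"rx": 0,"ry": 0,"rz": 0,"hand": 1},
  {"tx": 0,"ty": 0,"tz": 0.003,"rx": 0,"ry": 0,"rz": 0,"hand": 1},
  {"tx": 0,"ty": 0,"tz": 0.003,"rx": 0,"ry": 0,"rz": 0,"hand": 1},
  {"tx": 0,"ty": 0,"tz": 0.003,"rx": 0,"ry": 0,"rz": 0,"hand": 1},
])

```text
clock: 39.67
tool_pos: [455.2, 42.0, 3.9]
orientation: [[-0.0, 1.0, -0.0], [1.0, 0.0, 0.0], [0.0, -0.0, -1.0]]
wrist_force: [0.6, -0.5, 0.5]
opening: 68.3
finger_force: 68.1
```

>>> play_rows([
  {"tx": 0,"ty": 0,"tz": 0,"rx": 0,"ry": 0,"rz": 0,"hand": 0.15},
  {"tx": 0,"ty": 0,"tz": 0,"rx": 0,"ry": 0,"rz": 0,"hand": 0.08},
  {"tx": 0,"ty": 0,"tz": 0,"rx": 0,"ry": 0,"rz": 0,"hand": 0},
  {"tx": 0,"ty": 0,"tz": 0,"rx": 0,"ry": 0,"rz": 0,"hand": 0},
  {"tx": 0,"ty": 0,"tz": 0,"rx": 0,"ry": 0,"rz": 0,"hand": 0},
  {"tx": 0,"ty": 0,"tz": 0,"rx": 0,"ry": 0,"rz": 0,"hand": 0},
])

```text
clock: 40.17
tool_pos: [455.3, 42.0, 3.9]
orientation: [[-0.0, 1.0, 0.0], [1.0, 0.0, -0.0], [-0.0, 0.0, -1.0]]
wrist_force: [0.5, 1.1, 0.0]
opening: 85.5
finger_force: 0.0
```

>>> play_rows([
  {"tx": 0,"ty": 0,"tz": -0.02,"rx": 0,"ry": 0,"rz": 0,"hand": 0},
  {"tx": 0,"ty": 0,"tz": -0.06,"rx": 0,"ry": 0,"rz": 0,"hand": 0},
  {"tx": 0,"ty": 0,"tz": -0.1,"rx": 0,"ry": 0,"rz": 0,"hand": 0},
  {"tx": 0,"ty": 0,"tz": -0.14,"rx": 0,"ry": 0,"rz": 0,"hand": 0},
  {"tx": 0,"ty": 0,"tz": -0.18,"rx": 0,"ry": 0,"rz": 0,"hand": 0},
  {"tx": 0,"ty": 0,"tz": -0.22,"rx": 0,"ry": 0,"rz": 0,"hand": 0},
  {"tx": 0,"ty": 0,"tz": -0.22,"rx": 0,"ry": 0,"rz": 0,"hand": 0},
  {"tx": 0,"ty": 0,"tz": -0.22,"rx": 0,"ry": 0,"rz": 0,"hand": 0},
  {"tx": 0,"ty": 0,"tz": -0.22,"rx": 0,"ry": 0,"rz": 0,"hand": 0},
])

```text
clock: 40.92
tool_pos: [454.7, 42.1, 223.4]
orientation: [[-0.0, 1.0, -0.001], [1.0, 0.0, 0.0], [0.0, -0.001, -1.0]]
wrist_force: [-0.1, 0.7, -1.0]
opening: 85.3
finger_force: 0.0
```

```bash
python3 - <<'E'
from m import *
st()
f=imaging.grab_frame("wrist"); save(f,"w11")
for k,z in dict(order_pad_center=18,pad_rest_top=10,wooden_box_center=68,scale_top=20,stamp_center=27,ink_pad_top=10).items(): print(k,rect(f,k,z))
f=imaging.grab_frame("top")
for k,z in dict(order_pad_center=18,pad_rest_top=10,wooden_box_center=68,gift_box_center=81,tin_center=91,tape_center=19).items(): print(k,rect(f,k,z))
E
```

```text
40.92 [454.7  42.1 223.4] psi 90.01 tilt [-6.e-04  0.e+00 -1.e+00] q6 -5.6 open 85.3 F [-0.1  0.7 -1. ] 0.0
order_pad_center (0.82, array([454.8,  42.8,  99.1,  69.6,  89.9]))
pad_rest_top (0.69, array([454.7,  40.4, 138.4,  84.3, -89. ]))
wooden_box_center (0.88, array([604.3,  48.1, 105.7,  67.6,  -6.7]))
scale_top (0.89, array([608.8,  35.5, 123.8,  99.1,  84.5]))
stamp_center (0.71, array([447.1, 213.5,  28.5,  12.3,   0. ]))
ink_pad_top (0.82, array([446.9, 205.8,  72.2,  40.8,   2.5]))
order_pad_center (0.55, array([443.2,  44.4,  41.5,  19.2,  -1.5]))
pad_rest_top (0.67, array([454.6, 101.5,  80.7,  21.8,   2.4]))
wooden_box_center (0.77, array([626.5,  45.5,  65.2,  63.1,  -1.8]))
gift_box_center (0.73, array([459.1, 396.1,  69.7,  64.9, -88.9]))
tin_center (0.96, array([478.8, 556.9,  92.2,  65.2,  65.4]))
tape_center (0.83, array([731.4,  39.7,  79.4,  73.2,  -1.3]))
```

```bash
python3 - <<'E'
from workcell import arm
print(arm.close_job())
E
```

```text
the job is handed in; nothing more can be done
None
```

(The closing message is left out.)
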